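# Crank the tube mixer at 30 rpm and stop it with the blue cap at the pointer

## Task

Turn the tube mixer by its crank until its disc of sample tubes goes round at 30 rpm and keep it there, within 3 rpm, for 6 seconds without a break, never letting it go above 40 rpm. Then bring it to rest, still with the crank, with the blue-capped tube pointing uphill at the red pointer, and let go of the crank; keep the hand off the disc and its tubes, and leave the bottle, the jar, the beaker and the tip box beside it where they are.

Things in the scene. Friction and masses are not known exactly. Their poses are not given: they have to be found in the camera images.
- mixer: Hand-cranked tube mixer bolted to the bench: grey base 285 x 170 from x = -90 to 195, white pedestal, and on it a tilted disc of tubes with a crank on top. Origin: on the bench under the centre of the handle's circle; x points level towards the uphill side of the disc, which is the robot's side, z up. The disc faces up and away from the robot, its axis leaning 30 degrees.
- head: Tilted axis of the machine (fixed). Origin: centre of the circle on which the handle's grip point runs, 210 above the bench; z along the axis of disc and crank, 30 degrees from vertical; x uphill along the disc. In this frame the grip point is at 50 mm x (cos q, sin q, 0), the disc's top at z = -92, the tubes reach 126 mm from the axis between z = -92 and -57, the crank arm is at z = -49 to -39.
- grip (a point): Point on the axis of the crank's handle at which to grip it, 50 mm from the machine's axis. The handle is a black cylinder along the (tilted) axis, 30 diameter, from 37 below to 23 above this point; it spins freely on its pin, so a hand that holds it need not turn; closing across the machine's y axis, a hand pointing straight down grips it too.
- rotor (a joint): Angle of disc and tubes (rad), any number of turns, positive counter-clockwise seen from above. At 0 and every multiple of 2 pi the blue-capped tube points straight uphill to the red pointer. 30 rpm is 3.14 rad/s; either direction will do. The crank drags the disc along in its own direction through a slipping coupling (see hub); let go, crank and disc coast to rest and stay.
- disc: White steel disc, 240 diameter, 6 thick, about 2 kg; six tubes lie on it like spokes, caps outwards. Origin at its centre, z along the axis. Inertia with tubes about 0.015 kg m2 (varies by a quarter).
- hub (a point): Centre of the aluminium hub (62 diameter) on the disc, an oil-filled soft coupling between crank and disc. It slips: torque on the disc = 0.025 N m per rad/s of (crank speed - disc speed) plus 0.004 N m of dry friction, so a crank held still brakes the disc. Gearing 1:1. The disc's bearing friction to overcome is about 0.034 N m, its drag 0.002 N m s/rad.
- tube1: The one tube of six with a blue cap (the others are red), a blue stripe under it: 33 diameter, 90 long, about 60 g. Origin at its foot, 36 mm from the machine's axis; its x axis points along the tube to the cap. The tubes are filled unequally, which leaves the tilted disc out of balance by an unknown 0 to 0.028 N m (less than its friction: it stays where it stops).
- cap (a point): Middle of the blue cap's outer end, 126 mm from the machine's axis; turns with the disc.
- pointer (a point): Fixed point where the blue cap's end belongs: uphill end of the disc, at the tip of the red pointer.
- wash_bottle: Bystander: white bottle with red cap, 64 diameter, 170 tall. Origin at the centre of its underside.
- acid_jar: Bystander: amber jar with blue cap, 72 diameter, 110 tall. Origin at the centre of its underside.
- beaker: Bystander: glass beaker, 74 diameter, 85 tall. Origin at the centre of its underside.
- tip_box: Bystander: pipette-tip box, blue with clear lid, 117 x 80 x 67. Origin at the centre of its underside.

How it is judged:
By the outcome, as a careful person would: the job done as asked, in the order asked, and still so for the second after the job is handed in, with the robot touching nothing.
It also fails if it takes over 54 s, if anything falls off the work surface, if the arm or the gripper's body presses on something with over 40 N, if the wrist force passes 120 N, or if a joint passes its speed limit or range.

## Robot

A 7-joint arm with a two-finger parallel gripper is mounted at the origin on the work surface. World frame = base frame: x ahead of the robot, y to its left, z up, the work surface at z = 0. Lengths are in m, angles in rad, forces in N, time in s.
With the tool pointing down it reaches from about 0.425 to 0.925 m from the base axis. Payload 6.8 kg.
Tool frame: the origin (TCP) lies at the very end of the fingers, on their centre line; the grasp point (between the pads) lies 19 mm behind it; z points along the fingers, y is the line along which they close (so a half turn about z gives the same grasp; the last joint's range is limited). The gripper opens to 85 mm and grips with 20 to 120 N. Pads are 22 mm wide; open, the fingers measure 114 mm over their backs; the gripper's body (76 mm by 85 mm) begins 54 mm behind the grasp point. The pads swing forward as they close: fully open they stand 13 mm farther back than shut.
Start: joints at [-0.108, 0.477, 0.022, 1.555, -0.011, 1.109, -0.083], TCP at [0.675, 0, 0.231] pointing down, gripper open.
Joint ranges: [-2.96, 2.96], [-0.34, 2.1], [-1.41, 1.46], [0.24, 2.44], [-1.37, 4.51], [0.17, 1.92], [-2.96, 2.96]. Speed limits (rad/s): [2.39, 2.39, 3.14, 3.14, 3.14, 3.14, 3.14].

## Interface

Orientations are given as a rotation vector (axis times angle).
In Python, from bench import r gives the robot as it stands. The module is installed in compiled form; this text tells all that it offers.
- The arm moves only by the tool servo_tool, never from a script. Its argument "commands" is a list of rows, each a list of 7 numbers: the turn, a rotation vector about the world's x, y, z in degrees, then the shift along the world's x, y, z in mm, then the closure, from 0 (fully open) to 1 (shut). A call has 1 to 5 rows; each row is the pose to reach, as a shift and turn from the pose commanded when the call began; what a row does not reach only later rows make up. A row lasts 1/12 s, in which the tool goes at most 41.7 mm and 7.16 degrees, less where a joint would pass 70% of its speed; a pose out of reach is approached as far as the arm can. A call with a gripper value outside its range is refused whole. The fingers move at their own pace and stop on an object; "force" is the grip in N (left out, the last holds). Time passes only in rows, so rows that repeat a pose let the fingers close. It gives the time, the measured TCP pose, the force, the opening and the grip force at its end, in the units of the state.
- r.get_obs(): the state, without advancing time (a new reading comes with each control period).
- r.grab_frame(name): name is "scene" or "side" or "wrist"; returns (picture, depth): 384x512x3 uint8, blue, green, red; 384x512 float32, m along the optical axis (not along the pixel's ray), 0 where there is no reading.
- r.camera_info(name): a dict with "vertical_fov" (degrees; the focal length in pixels is half the picture's height over the tangent of half this angle, whatever the lens; pixels are square), "cx", "cy" (the principal point, pixels), "cam_to_world" (4x4, takes a point from camera to world coordinates); the wrist camera has in their place "T_tool_cam" (4x4, takes a point from camera to tool coordinates, whose origin is the TCP and whose axes are the flange's). Camera axes: x right, y up, looking along -z (the intrinsics and any distortion apply to the point x, -y, -z); pixel columns grow to the right and rows downward; lengths in m; the calibration is good to about 2 mm. The wrist camera is an equidistant fisheye: a pixel r from the principal point sees the ray r / f radians off the axis. A picture is of the moment at which its call begins: read the wrist's pose just before it. camera_info takes no time and is no camera call.
- r.hand_in(): hands the job in; it is judged then, once.
The state is a dict: "clock": time; "joints": joint angles; "qvel": joint speeds; "tau": joint torques, N m; "tcp_pos": TCP position; "orientation": TCP orientation; "contact_force": force on the tool from outside, world axes, zero at the start; "moment": the same for the moment, N m; "grip_width": finger opening in m; "gripper_force": force on a finger pad.
Only numpy, scipy, OpenCV 4.12 (cv2) and the standard library are available. Lean on these libraries where they do the work, as an engineer would, in place of code of your own. Each camera call takes 0.05 s, during which the arm holds its last target. There are 200 camera calls.

## Working session

There is one attempt and no reset: what is moved stays moved. The work goes in short steps, Python scripts to look and compute and a tool call to move; the robot and the scene stay as the last step left them, time stands still between calls to the robot, and variables do not carry over. Pictures are saved under pics/ and viewed, at most 10 in all, crops included, and the job is handed in when it is done.

Besides the shell and the picture viewer there is one more tool, called after "Emit:" in YAML: its name, and indented under it one key for each argument. servo_tool: Moves the arm, as the interface text tells. Its arguments: {"type":"object","properties":{"commands":{"type":"array"},"force":{"type":"number"}},"required":["commands"]}

```bash
mkdir -p pics
python3 - <<'E'
from bench import r
import cv2, numpy as np
o=r.get_obs(); print({k:np.round(v,3).tolist() for k,v in o.items()})
for n in ("scene","side"):
    p,d=r.grab_frame(n); cv2.imwrite(f"pics/{n}0.png",p); np.savez(f"{n}0.npz",p=p,d=d)
    i=r.camera_info(n); print(n,i["vertical_fov"],i["cx"],i["cy"],np.round(i["cam_to_world"],3).tolist(), [k for k in i])
E
```

```text
{'clock': 0.0, 'joints': [-0.108, 0.478, 0.022, 1.556, -0.012, 1.109, -0.083], 'qvel': [0.0, 0.001, 0.0, 0.001, 0.001, 0.0, 0.002], 'tau': [-0.001, -59.644, 1.608, -28.119, 0.012, 0.009, 0.0], 'tcp_pos': [0.674, -0.0, 0.23], 'orientation': [-2.221, -2.221, 0.002], 'contact_force': [-0.16, -0.249, -0.058], 'moment': [-0.031, 0.026, 0.031], 'gripper_force': 0.0, 'grip_width': 0.086}
scene 43.10058203716809 251.10511892433283 193.00352581572943 [[-0.867, -0.344, 0.36, 1.058], [0.498, -0.59, 0.635, 0.965], [-0.006, 0.73, 0.683, 1.182], [0.0, 0.0, 0.0, 1.0]] ['vertical_fov', 'cx', 'cy', 'cam_to_world']
side 47.98891332726492 248.91011219063776 200.79003086130075 [[-0.919, 0.275, -0.284, 0.182], [-0.395, -0.652, 0.647, 0.753], [-0.007, 0.706, 0.708, 0.969], [0.0, 0.0, 0.0, 1.0]] ['vertical_fov', 'cx', 'cy', 'cam_to_world']
```

View pics/scene0.png

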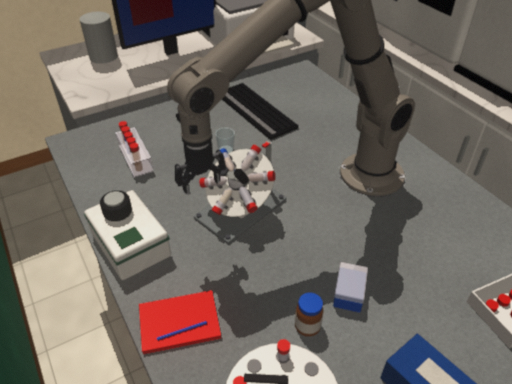

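View pics/side0.png

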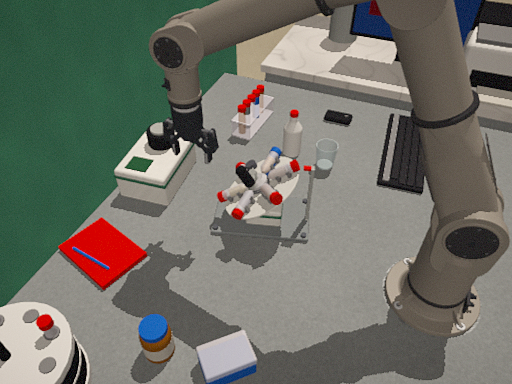

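```bash
cat > h.py <<'E'
import numpy as np, cv2
from bench import r
def K(n):
    i=r.camera_info(n); f=192/np.tan(np.radians(i["vertical_fov"])/2); return f,i["cx"],i["cy"],np.array(i["cam_to_world"])
def cloud(n,d):
    f,cx,cy,T=K(n); v,u=np.mgrid[:384,:512]
    P=np.stack([(u-cx)/f*d,-(v-cy)/f*d,-d,np.ones_like(d)],-1)
    return (P@T.T)[...,:3]
def masks(p):
    h,s,v=cv2.split(cv2.cvtColor(p,cv2.COLOR_BGR2HSV))
    return dict(red=((h<8)|(h>172))&(s>150)&(v>80), blue=(h>100)&(h<125)&(s>130)&(v>60), white=(s<40)&(v>150), black=(v<50))
E
python3 - <<'E'
from h import *
for n in ("scene","side"):
    z=np.load(n+"0.npz"); p,d=z["p"],z["d"]; W=cloud(n,d); M=masks(p)
    print(n,"bench z",np.median(W[300,230 if n=="scene" else 320]), (d==0).sum())
    box=(d>0)&(W[...,0]>.3)&(W[...,0]<.8)&(W[...,1]>-.3)&(W[...,1]<.35)&(W[...,2]>.05)&(W[...,2]<.3)
    for c in ("red","blue","white"):
        m=(M[c]&box).astype(np.uint8)
        k,l,st,ce=cv2.connectedComponentsWithStats(m)
        for i in range(1,k):
            if st[i,4]>=6:
                q=W[l==i]; print(c,st[i,4],ce[i].round(1),np.median(q,0).round(3),q[:,2].min().round(3),q[:,2].max().round(3))
    cv2.imwrite(f"pics/{n}0c.png",cv2.resize(p[110:260,150:320] if n=="scene" else p[120:250,190:330],None,fx=4,fy=4,interpolation=cv2.INTER_CUBIC))
E
```

```text
scene bench z 0.22662485579931035 782
red 20 [265.4 144.4] [ 0.39  -0.114  0.213] 0.208 0.217
red 39 [255.6 148.1] [ 0.429 -0.109  0.217] 0.204 0.224
red 53 [270.7 175.5] [0.443 0.005 0.191] 0.176 0.201
red 33 [201.8 182.4] [ 0.613 -0.145  0.123] 0.111 0.129
red 69 [251.4 207.1] [0.534 0.044 0.133] 0.111 0.14
red 48 [216.5 209.8] [ 0.619 -0.03   0.099] 0.074 0.106
blue 16 [222.6 150.2] [ 0.511 -0.19   0.185] 0.182 0.189
white 325 [240.3 157.2] [ 0.472 -0.146  0.172] 0.146 0.211
white 259 [261.9 167.1] [ 0.432 -0.062  0.176] 0.148 0.192
white 50 [210.  177.1] [ 0.58  -0.149  0.126] 0.11 0.136
white 21 [224. 178.] [ 0.549 -0.111  0.14 ] 0.123 0.146
white 9 [226.8 183.1] [ 0.543 -0.103  0.119] 0.114 0.133
white 294 [255.2 195.4] [0.497 0.01  0.134] 0.114 0.154
white 154 [215.7 198.3] [ 0.6   -0.089  0.087] 0.07 0.134
white 198 [235.8 209.2] [ 0.56  -0.009  0.091] 0.071 0.108
white 13 [163.8 229.9] [ 0.799 -0.022  0.109] 0.104 0.112
white 123 [345.5 267.8] [0.392 0.34  0.067] 0.061 0.073
side bench z 0.12921788273503287 793
red 84 [294.5 165.3] [ 0.426 -0.109  0.211] 0.196 0.223
red 25 [
[... 194 characters left out ...]
 0.186] 0.163 0.2
red 95 [237.1 213.5] [0.528 0.042 0.129] 0.107 0.141
blue 43 [276. 150.] [ 0.507 -0.189  0.183] 0.165 0.188
white 711 [271.9 178. ] [ 0.496 -0.073  0.173] 0.115 0.191
white 249 [280.6 166.5] [ 0.47  -0.104  0.185] 0.15 0.216
white 13 [312.8 167.2] [ 0.377 -0.119  0.213] 0.21 0.215
white 35 [164.7 178.3] [ 0.798 -0.025  0.105] 0.092 0.111
white 10 [238.2 179. ] [ 0.6   -0.123  0.089] 0.082 0.093
white 114 [232.8 187.4] [ 0.594 -0.054  0.115] 0.077 0.187
white 259 [240.4 201.5] [ 0.531 -0.006  0.138] 0.074 0.152
white 7 [163.9 191.6] [ 0.798 -0.01   0.065] 0.051 0.07
white 360 [261.7 210. ] [0.479 0.003 0.126] 0.06 0.162
white 266 [239.  338.2] [0.392 0.339 0.067] 0.061 0.072
```

View pics/side0c.png

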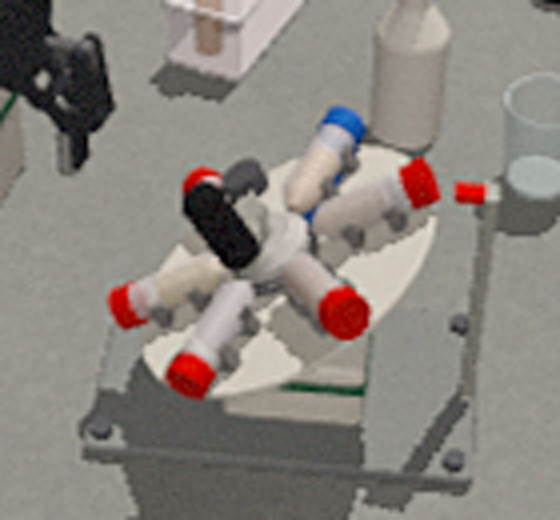

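View pics/scene0c.png

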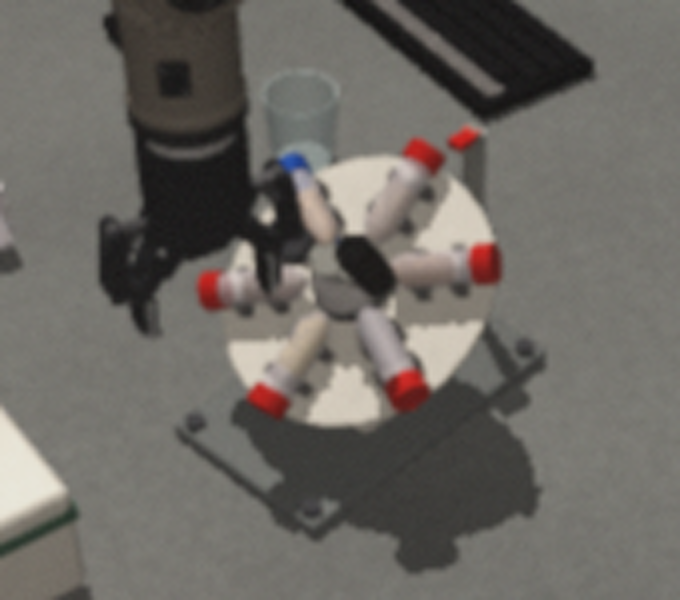

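```bash
cat >> h.py <<'E'
from scipy.optimize import least_squares
def proj(n,P):
    f,cx,cy,T=K(n); c=(np.c_[P,np.ones(len(P))]@np.linalg.inv(T).T)
    return np.c_[cx+f*c[:,0]/-c[:,2], cy-f*c[:,1]/-c[:,2]]
def frame(X,Y,psi):
    u=np.array([np.cos(psi),np.sin(psi),0]); z=np.array([0,0,1.]); s,c=.5,np.sqrt(.75)
    a=-s*u+c*z; x=c*u+s*z; return np.array([X,Y,.21]),np.c_[x,np.cross(a,x),a]
E
python3 - <<'E'
from h import *
S={"scene":[(255.6,148.1),(270.7,175.5),(201.8,182.4),(251.4,207.1),(216.5,209.8)],"side":[(294.5,165.3),(275.5,197.9),(220.5,196.7),(237.1,213.5),(276,150)]}
def caps(q):
    H,R=frame(*q[:3]); a=q[3]+np.arange(6)*np.pi/3
    return H+np.c_[q[4]*np.cos(a),q[4]*np.sin(a),np.full(6,-.0755)]@R.T
def res(q,ret=0):
    o=[]
    C=caps(q)
    for n in S:
        uv=proj(n,C)
        for s in S[n]: 
            e=uv-s; o+=list(e[np.argmin((e**2).sum(1))])
    return np.array(o)
s0=min((least_squares(res,[.49,-.07,3.2+b,a,.118],loss="soft_l1") for a in (0,.5,1) for b in(-.2,.2)),key=lambda s:s.cost)
q=s0.x; print(q,s0.cost,np.round(s0.fun,1))
H,R=frame(*q[:3]); P=H+R@[.126,0,-.0755]; print("pointer",P,proj("side",P[None]),proj("scene",P[None]))
bl={n:[(i,np.round(c,1)) for i,c in enumerate(proj(n,caps(q)))] for n in S}; print("phis",q[3],bl)
# handle
hv={}
for n,c in (("scene",(241,176)),("side",(245,175.5))):
    z=np.load(n+"0.npz"); m=masks(z["p"])["black"].astype(np.uint8)
    k,l,st,ce=cv2.connectedComponentsWithStats(m,connectivity=4); i=l[int(c[1]),int(c[0])]; print(n,i,st[i],ce[i]); hv[n]=ce[i]
f=lambda t:np.concatenate([(proj(n,(H+R@[.05*np.cos(t[0]),.05*np.sin(t[0]),-.007])[None])-hv[n])[0] for n in hv])
for t0 in (0,2,4):
    s=least_squares(f,[t0]); print("crank",s.x%(2*np.pi),s.cost,s.fun.round(1))
np.save("mix.npy",q)
print(R.round(3).tolist())
E
```

```text
[ 0.55795369 -0.07065058  3.42152515  1.15192552  0.11966419] 3.4283291914772867 [-0.7  0.5  0.   0.1  0.4  0.2 -0.6  0.7 -0.8  0.7  0.9 -0.3  0.9  0.1
  1.1 -0.5 -0.1  0.2 -0.4  1.4]
pointer [ 0.4168015  -0.11122919  0.20761508] [[297.50469033 167.13781874]] [[258.91941689 148.58545415]]
phis 1.1519255179450276 {'scene': [(0, array([221.4, 152.8])), (1, array([202.2, 182.6])), (2, array([215.7, 210.5])), (3, array([250.8, 207.8])), (4, array([270.7, 175.6])), (5, array([254.9, 148.6]))], 'side': [(0, array([275.6, 151.4])), (1, array([240.8, 166.8])), (2, array([221.6, 196.2])), (3, array([237. , 213.7])), (4, array([276.4, 198. ])), (5, array([295.4, 165. ]))]}
scene 81 [234 170  14  14 122] [240.94262295 176.06557377]
side 71 [236 166  19  21 220] [244.66363636 176.14545455]
crank [4.84827711] 1.1409280484552615 [-1.2 -0.4 -0.1 -0.8]
crank [4.84827717] 1.1409280484537407 [-1.2 -0.4 -0.1 -0.8]
crank [4.84827717] 1.1409280484537572 [-1.2 -0.4 -0.1 -0.8]
[[-0.832, 0.276, 0.481], [-0.239, -0.961, 0.138], [0.5, 0.0, 0.866]]
```

Emit:
servo_tool:
  commands:
    - [0,0,-7,-20,-5,25,0]
    - [0,0,-14,-50,-10,50,0]
    - [0,0,-21,-80,-15,50,0]
    - [0,0,-28,-110,-20,50,0]
    - [0,0,-35,-136,-25,50,0]
  force: 30

```text
clock: 0.52
tcp_pos: [0.5371, -0.0253, 0.2813]
orientation: [-2.791, -1.442, 0.0]
contact_force: [0.3, 0.2, 0.5]
grip_width: 0.0852
gripper_force: 0.0
```

Emit:
servo_tool:
  commands:
    - [0,0,-7,0,0,0,0]
    - [0,0,-14,0,0,0,0]
    - [0,0,-21,0,0,0,0]
    - [0,0,-28,0,0,0,0]
    - [0,0,-35,0,0,0,0]

```text
clock: 0.93
tcp_pos: [0.5386, -0.025, 0.281]
orientation: [-3.095, -0.536, 0.001]
contact_force: [-0.5, -0.2, -1.5]
grip_width: 0.0854
gripper_force: 0.0
```

Emit:
servo_tool:
  commands:
    - [0,0,-4,0,0,-25,0]
    - [0,0,-4,0,0,-35,0]
    - [0,0,-4,0,0,-35,0]

```text
clock: 1.18
tcp_pos: [0.5369, -0.0249, 0.2435]
orientation: [-3.11, -0.441, 0.009]
contact_force: [-0.2, -0.1, -0.0]
grip_width: 0.0856
gripper_force: 0.0
```

Run:
```python
from h import *
o=r.get_obs(); print({k:np.round(o[k],4).tolist() for k in ("clock","tcp_pos","orientation","contact_force","joints")})
p,d=r.grab_frame("wrist"); cv2.imwrite("pics/w1.png",p)
i=r.camera_info("wrist"); print(i)
```

```text
{'clock': 1.1833, 'tcp_pos': [0.5369, -0.0249, 0.2435], 'orientation': [-3.1102, -0.4413, 0.0092], 'contact_force': [-0.215, -0.0534, -0.0446], 'joints': [-0.2497, 0.2413, 0.2138, 1.8789, -0.0586, 1.0333, -1.3005]}
{'vertical_fov': 65.70646984690485, 'cx': 254.90717042534177, 'cy': 187.78985469884248, 'T_tool_cam': array([[-9.97799550e-04,  9.58971009e-01,  2.83502395e-01,
         7.27672343e-02],
       [ 9.99998999e-01,  6.72552150e-04,  1.24457692e-03,
        -1.95410537e-04],
       [ 1.00284304e-03,  2.83503353e-01, -9.58970721e-01,
        -1.42959448e-01],
       [ 0.00000000e+00,  0.00000000e+00,  0.00000000e+00,
         1.00000000e+00]])}
```

View pics/w1.png

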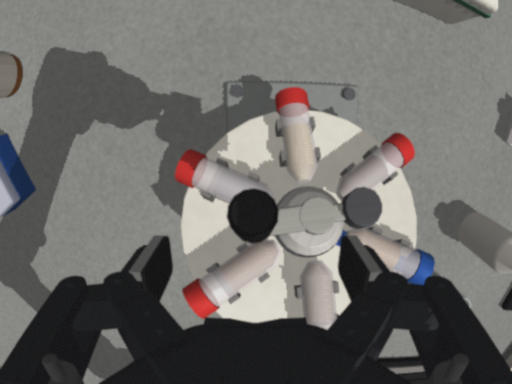

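```bash
cat >> h.py <<'E'
from scipy.spatial.transform import Rotation as Ro
def wproj(P,o):
    i=r.camera_info("wrist"); f=192/np.tan(np.radians(i["vertical_fov"])/2)
    T=np.eye(4); T[:3,:3]=Ro.from_rotvec(o["orientation"]).as_matrix(); T[:3,3]=o["tcp_pos"]
    c=np.c_[P,np.ones(len(P))]@np.linalg.inv(T@np.array(i["T_tool_cam"])).T
    x,y,z=c[:,0],-c[:,1],-c[:,2]; q=np.hypot(x,y); rr=f*np.arctan2(q,z)/q
    return np.c_[i["cx"]+rr*x,i["cy"]+rr*y]
def blobs(p,c,mn=60):
    k,l,st,ce=cv2.connectedComponentsWithStats(masks(p)[c].astype(np.uint8)); return [(st[j],ce[j]) for j in range(1,k) if st[j,4]>mn]
E
python3 - <<'E'
from h import *
p=cv2.imread("pics/w1.png"); o=r.get_obs(); q=np.load("mix.npy")
B=[c for s,c in blobs(p,"red")]+[c for s,c in blobs(p,"blue") if c[0]>380]; print(np.round(B,1))
H,R=frame(*q[:3])
hd=lambda t,H,R:(H+R@[.05*np.cos(t),.05*np.sin(t),.023])[None]
print("pred handle top",wproj(hd(4.848,H,R),o))
m=masks(p)["black"].astype(np.uint8); k,l,st,ce=cv2.connectedComponentsWithStats(m,connectivity=4); j=l[215,252]; print(st[j],ce[j])
# cap end points only approximates; fit centre of caps
def res(v):
    H,R=frame(*v[:3]); a=v[3]+np.arange(6)*np.pi/3
    uv=wproj(H+np.c_[.1195*np.cos(a),.1195*np.sin(a),np.full(6,-.0755)]@R.T,o); e=[]
    for b in B:
        d=uv-b; e+=list(d[np.argmin((d**2).sum(1))])
    e+=list(.5*(wproj(hd(v[4],H,R),o)[0]-(252.5,215)))
    return np.array(e)
v0=np.r_[q[:4],4.848]; print(res(v0).round(1)); s=least_squares(res,v0,loss="soft_l1"); print(s.x,s.fun.round(1))
H,R=frame(*s.x[:3]); print("grip",H+R@[.05*np.cos(s.x[4]),.05*np.sin(s.x[4]),0]); np.save("mixw.npy",s.x)
E
```

```text
[[290.8  96.6]
 [402.7 146.1]
 [187.1 166.6]
 [198.4 300.1]
 [422.8 269.9]]
pred handle top [[255.5835282  212.92802499]]
[ 228  190   50   53 1984] [252.578125   214.93397177]
[ 1.5  6.4 -4.4  4.5  4.7  2.8  3.5 -0.5 -3.9 -2.1  1.5 -1. ]
[ 0.56048177 -0.06699486  3.45841745  1.12020559  4.90552691] [ 0.1  3.1 -4.5  0.5  3.5 -0.2  1.9 -3.9 -3.3 -5.  -0.7  0.1]
grip [ 0.53729629 -0.02295615  0.21479849]
```

Run:
```python
from h import *
p=cv2.imread("pics/w1.png"); o=r.get_obs(); q=np.load("mix.npy")
B=[c for s,c in blobs(p,"red")]+[c for s,c in blobs(p,"blue") if c[0]>380]
hd=lambda t,H,R:(H+R@[.05*np.cos(t),.05*np.sin(t),.023])[None]
def res(v):
    H,R=frame(*v[:3]); a=v[3]+np.arange(6)*np.pi/3
    uv=wproj(H+np.c_[v[5]*np.cos(a),v[5]*np.sin(a),np.full(6,-.0755)]@R.T,o); e=[]
    for b in B:
        d=uv-b; e+=list(d[np.argmin((d**2).sum(1))])
    return np.r_[e,wproj(hd(v[4],H,R),o)[0]-(252.6,214.9)]
s=least_squares(res,np.r_[q[:4],4.848,.12],loss="soft_l1"); print(s.x,s.fun.round(1))
H,R=frame(*s.x[:3]); print("grip",H+R@[.05*np.cos(s.x[4]),.05*np.sin(s.x[4]),0]); np.save("mixw.npy",s.x)
```

```text
[ 0.55886203 -0.06860738  3.4573513   1.11807254  4.86444847  0.12445039] [ 0.7  0.9 -0.7  0.2  0.4 -0.4 -1.3  0.5  0.9 -1.4 -0.1  0. ]
grip [ 0.53727955 -0.02366457  0.21378685]
```

Emit:
servo_tool:
  commands:
    - [0,0,0,-1,0.5,-30,0]
    - [0,0,0,-1,0.5,-54,0]
    - [0,0,0,-1,0.5,-54,0.3]
    - [0,0,0,-1,0.5,-54,1]
    - [0,0,0,-1,0.5,-54,1]
  force: 30

```text
clock: 1.65
tcp_pos: [0.5391, -0.0246, 0.1939]
orientation: [3.111, 0.438, 0.003]
contact_force: [-0.7, 0.1, 0.1]
grip_width: 0.0514
gripper_force: 0.0
```

Emit:
servo_tool:
  commands:
    - [0,0,0,0,0,0,1]
    - [0,0,0,0,0,0,1]
    - [0,0,0,0,0,0,1]

```text
clock: 1.9
tcp_pos: [0.5395, -0.0229, 0.1942]
orientation: [-3.109, -0.439, -0.006]
contact_force: [0.6, 6.2, 3.8]
grip_width: 0.0289
gripper_force: 30.4
```

Run:
```python
from h import *
o=r.get_obs(); print({k:np.round(o[k],4).tolist() for k in ("clock","tcp_pos","orientation","contact_force","moment","grip_width","gripper_force")})
p,d=r.grab_frame("wrist"); cv2.imwrite("pics/w2.png",p); p2,d=r.grab_frame("side")
cv2.imwrite("pics/w2s.png",np.hstack([cv2.resize(p,(400,300)),cv2.resize(p2[100:260,190:350],(300,300))]))
```

```text
{'clock': 1.9, 'tcp_pos': [0.5395, -0.0229, 0.1942], 'orientation': [-3.1092, -0.4394, -0.0061], 'contact_force': [0.5564, 6.1813, 3.838], 'moment': [0.9261, -0.0575, 0.0296], 'grip_width': 0.0289, 'gripper_force': 30.357}
```

View pics/w2s.png

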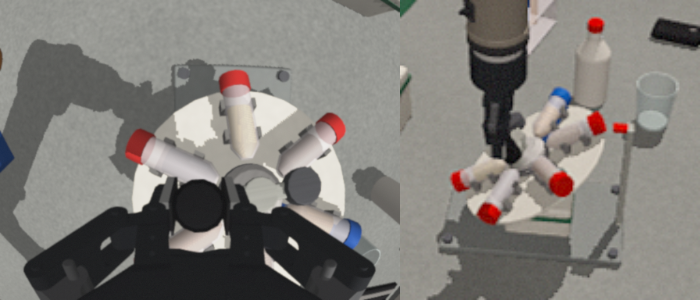

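```bash
cat > plan.py <<'E'
from h import *
import json
C=json.load(open("c.json"))  # X,Y,psi,dz: circle centre for the TCP
def P(q,C=C):
    H,R=frame(*C[:3]); return (H+[0,0,C[3]]+R@[.05*np.cos(q),.05*np.sin(q),0])*1000
def crank(tcp,C=C):
    H,R=frame(*C[:3]); v=R.T@(np.array(tcp)-H-[0,0,C[3]]); return np.arctan2(v[1],v[0]), np.hypot(v[0],v[1])
def calls(qs,base,n=5):   # qs: crank angle per row (rad); base: commanded TCP in mm at start
    for i in range(0,len(qs),n):
        pts=[np.round(2*P(q))/2 for q in qs[i:i+n]]
        print(json.dumps([[0,0,0]+[float(x) if x%1 else int(x) for x in (p-base)]+[1] for p in pts])); base=pts[-1]
    print("base",base.tolist(),"q end",qs[-1])
    return base
E
cat > snap.py <<'E'
from h import *
import json,sys,os
o=r.get_obs(); p,d=r.grab_frame("wrist"); k=len([f for f in os.listdir("log") if f.endswith("png")])
cv2.imwrite(f"log/{k:03d}.png",p); json.dump({a:np.array(b).tolist() for a,b in o.items()},open(f"log/{k:03d}.json","w"))
print(k,round(o["clock"],3),r.get_obs()["clock"])
E
mkdir -p log; echo '[0.5587,-0.0678,3.45,-0.0205]' > c.json; python3 snap.py
python3 - <<'E'
from plan import *
o=r.get_obs(); print(crank(o["tcp_pos"]),crank([.538,-.0245,.192]))
q0=crank(o["tcp_pos"])[0]%(2*np.pi); d=[5,10,15]+[20]*57; qs=q0+np.radians(np.cumsum(d)); print(q0)
calls(qs,np.array([538,-24.5,192]))
E
```

```text
0 2.0 2.05
(np.float64(-1.4447000692970615), np.float64(0.049053569641708206)) (np.float64(-1.4256651678647725), np.float64(0.04804544234011177))
4.838485237882525
[[0, 0, 0, -3, 0.5, 3, 1], [0, 0, 0, -9, -4, 7, 1], [0, 0, 0, -16.5, -13.5, 12.5, 1], [0, 0, 0, -22, -28.5, 18.5, 1], [0, 0, 0, -23, -45.5, 22, 1]]
[[0, 0, 0, 4.5, -17, 0.5, 1], [0, 0, 0, 14, -31.5, -2.5, 1], [0, 0, 0, 27, -41.5, -7.5, 1], [0, 0, 0, 41.5, -47, -15, 1], [0, 0, 0, 57, -46, -23.5, 1]]
[[0, 0, 0, 13.5, 6.5, -8.5, 1], [0, 0, 0, 23.5, 18, -16, 1], [0, 0, 0, 29.5, 33.5, -22, 1], [0, 0, 0, 30.5, 50.5, -25.5, 1], [0, 0, 0, 25.5, 67, -26, 1]]
[[0, 0, 0, -9, 14.5, 3, 1], [0, 0, 0, -22, 25, 8, 1], [0, 0, 0, -37, 30, 15.5, 1], [0, 0, 0, -52, 29.5, 24, 1], [0, 0, 0, -65.5, 23, 32.5, 1]]
[[0, 0, 0, -10.5, -12, 7.5, 1], [0, 0, 0, -16, -27, 13.5, 1], [0, 0, 0, -17, -44, 17, 1], [0, 0, 0, -12.5, -61, 17.5, 1], [0, 0, 0, -3, -75.5, 14.5, 1]]
[[0, 0, 0, 13, -10, -5, 1], [0, 0, 0, 27.5, -15.5, -12.5, 1], [0, 0, 0, 43, -14.5, -21, 1], [0, 0, 0, 56.5, -8, -29.5, 1], [0, 0, 0, 66.5, 3.5, -37, 1]]
[[0, 0, 0, 6, 15.5, -6, 1], [0, 0
[... 198 characters left out ...]
 0, -54, -14, 32, 1], [0, 0, 0, -59.5, -29, 38, 1]]
[[0, 0, 0, -1, -17, 3.5, 1], [0, 0, 0, 3.5, -34, 4, 1], [0, 0, 0, 13, -48.5, 1, 1], [0, 0, 0, 26, -58.5, -4, 1], [0, 0, 0, 40.5, -64, -11.5, 1]]
[[0, 0, 0, 15.5, 1, -8.5, 1], [0, 0, 0, 29, 7.5, -17, 1], [0, 0, 0, 39, 19, -24.5, 1], [0, 0, 0, 45, 34.5, -30.5, 1], [0, 0, 0, 46, 51.5, -34, 1]]
[[0, 0, 0, -5, 16.5, -0.5, 1], [0, 0, 0, -14, 31, 2.5, 1], [0, 0, 0, -27, 41.5, 7.5, 1], [0, 0, 0, -42, 46.5, 15, 1], [0, 0, 0, -57, 46, 23.5, 1]]
[[0, 0, 0, -13.5, -6.5, 8.5, 1], [0, 0, 0, -24, -18.5, 16, 1], [0, 0, 0, -29.5, -33.5, 22, 1], [0, 0, 0, -30.5, -50.5, 25.5, 1], [0, 0, 0, -26, -67.5, 26, 1]]
base [519.5, -87.0, 214.5] q end 25.25883748621618
```

Emit:
servo_tool:
  commands:
    - [0,0,0,-3,0.5,3,1]
    - [0,0,0,-9,-4,7,1]
    - [0,0,0,-16.5,-13.5,12.5,1]
    - [0,0,0,-22,-28.5,18.5,1]
    - [0,0,0,-23,-45.5,22,1]

```text
clock: 2.47
tcp_pos: [0.5153, -0.0709, 0.2155]
orientation: [3.11, 0.438, 0.006]
contact_force: [14.4, -0.1, -17.0]
grip_width: 0.029
gripper_force: 30.9
```

Emit:
servo_tool:
  commands:
    - [0,0,0,4.5,-17,0.5,1]
    - [0,0,0,14,-31.5,-2.5,1]
    - [0,0,0,27,-41.5,-7.5,1]
    - [0,0,0,41.5,-47,-15,1]
    - [0,0,0,57,-46,-23.5,1]

```text
clock: 2.88
tcp_pos: [0.5716, -0.1172, 0.1916]
orientation: [-3.11, -0.434, -0.001]
contact_force: [-1.3, 7.6, 4.4]
grip_width: 0.029
gripper_force: 34.0
```

```bash
python3 snap.py; python3 -c "
from plan import *
o=r.get_obs(); print(crank(o['tcp_pos']),o['tcp_pos'],o['orientation'],o['contact_force'],o['moment'])"
```

```text
1 2.883 2.9333
(np.float64(1.569546716670157), np.float64(0.05080430048050509)) [ 0.57431414 -0.11614576  0.18997769] [-3.11091267e+00 -4.37824082e-01 -2.37877737e-03] [ 4.19996587 -2.14119442 -0.70702099] [-0.58291225 -0.89863918  0.10810841]
```

Emit:
servo_tool:
  commands:
    - [0,0,0,13.5,6.5,-8.5,1]
    - [0,0,0,23.5,18,-16,1]
    - [0,0,0,29.5,33.5,-22,1]
    - [0,0,0,30.5,50.5,-25.5,1]
    - [0,0,0,25.5,67,-26,1]

```text
clock: 3.35
tcp_pos: [0.5983, -0.0492, 0.1657]
orientation: [3.11, 0.436, 0.002]
contact_force: [-3.2, -2.7, 17.0]
grip_width: 0.0292
gripper_force: 35.2
```

```bash
python3 snap.py
```

```text
2 3.35 3.4
```

Emit:
servo_tool:
  commands:
    - [0,0,0,-9,14.5,3,1]
    - [0,0,0,-22,25,8,1]
    - [0,0,0,-37,30,15.5,1]
    - [0,0,0,-52,29.5,24,1]
    - [0,0,0,-65.5,23,32.5,1]

```text
clock: 3.82
tcp_pos: [0.5324, -0.0268, 0.1988]
orientation: [3.109, 0.438, 0.005]
contact_force: [8.5, -8.0, -0.2]
grip_width: 0.0291
gripper_force: 33.6
```

```bash
python3 snap.py
```

```text
3 3.817 3.8667
```

Emit:
servo_tool:
  commands:
    - [0,0,0,-10.5,-12,7.5,1]
    - [0,0,0,-16,-27,13.5,1]
    - [0,0,0,-17,-44,17,1]
    - [0,0,0,-12.5,-61,17.5,1]
    - [0,0,0,-3,-75.5,14.5,1]

```text
clock: 4.28
tcp_pos: [0.5289, -0.1019, 0.2129]
orientation: [-3.11, -0.437, -0.004]
contact_force: [5.1, 6.5, -2.8]
grip_width: 0.0292
gripper_force: 33.3
```

```bash
python3 snap.py
```

```text
4 4.283 4.3333
```

Emit:
servo_tool:
  commands:
    - [0,0,0,13,-10,-5,1]
    - [0,0,0,27.5,-15.5,-12.5,1]
    - [0,0,0,43,-14.5,-21,1]
    - [0,0,0,56.5,-8,-29.5,1]
    - [0,0,0,66.5,3.5,-37,1]

```text
clock: 4.75
tcp_pos: [0.5959, -0.099, 0.1751]
orientation: [3.111, 0.434, 0.001]
contact_force: [-3.3, 4.8, 10.2]
grip_width: 0.029
gripper_force: 34.7
```

```bash
python3 snap.py
```

```text
5 4.75 4.8
```

Emit:
servo_tool:
  commands:
    - [0,0,0,6,15.5,-6,1]
    - [0,0,0,7,32.5,-9.5,1]
    - [0,0,0,2,49,-10,1]
    - [0,0,0,-7,63.5,-7,1]
    - [0,0,0,-20,74,-2,1]

```text
clock: 5.22
tcp_pos: [0.5762, -0.0243, 0.1739]
orientation: [3.109, 0.437, 0.003]
contact_force: [1.1, -8.7, 13.5]
grip_width: 0.0294
gripper_force: 34.9
```

```bash
python3 snap.py
```

```text
6 5.217 5.2667
```

Emit:
servo_tool:
  commands:
    - [0,0,0,-15,5,7.5,1]
    - [0,0,0,-30,4.5,16,1]
    - [0,0,0,-43.5,-2,24.5,1]
    - [0,0,0,-54,-14,32,1]
    - [0,0,0,-59.5,-29,38,1]

```text
clock: 5.68
tcp_pos: [0.5162, -0.0536, 0.2122]
orientation: [3.11, 0.438, 0.006]
contact_force: [10.9, -3.7, -9.6]
grip_width: 0.0289
gripper_force: 32.7
```

```bash
python3 snap.py
```

```text
7 5.683 5.7333
```

Emit:
servo_tool:
  commands:
    - [0,0,0,-1,-17,3.5,1]
    - [0,0,0,3.5,-34,4,1]
    - [0,0,0,13,-48.5,1,1]
    - [0,0,0,26,-58.5,-4,1]
    - [0,0,0,40.5,-64,-11.5,1]

```text
clock: 6.15
tcp_pos: [0.5565, -0.1178, 0.2]
orientation: [-3.111, -0.435, -0.002]
contact_force: [2.9, 8.3, 2.3]
grip_width: 0.0289
gripper_force: 34.0
```

```bash
python3 snap.py
```

```text
8 6.15 6.2
```

Emit:
servo_tool:
  commands:
    - [0,0,0,15.5,1,-8.5,1]
    - [0,0,0,29,7.5,-17,1]
    - [0,0,0,39,19,-24.5,1]
    - [0,0,0,45,34.5,-30.5,1]
    - [0,0,0,46,51.5,-34,1]

```text
clock: 6.62
tcp_pos: [0.6029, -0.0648, 0.1656]
orientation: [3.111, 0.437, -0.001]
contact_force: [-9.6, 0.4, 22.9]
grip_width: 0.0292
gripper_force: 36.0
```

```bash
python3 snap.py
```

```text
9 6.617 6.6667
```

Emit:
servo_tool:
  commands:
    - [0,0,0,-5,16.5,-0.5,1]
    - [0,0,0,-14,31,2.5,1]
    - [0,0,0,-27,41.5,7.5,1]
    - [0,0,0,-42,46.5,15,1]
    - [0,0,0,-57,46,23.5,1]

```text
clock: 7.08
tcp_pos: [0.5462, -0.02, 0.19]
orientation: [3.108, 0.438, 0.005]
contact_force: [6.1, -9.9, 3.9]
grip_width: 0.029
gripper_force: 34.1
```

```bash
python3 snap.py
```

```text
10 7.083 7.1333
```

Emit:
servo_tool:
  commands:
    - [0,0,0,-13.5,-6.5,8.5,1]
    - [0,0,0,-24,-18.5,16,1]
    - [0,0,0,-29.5,-33.5,22,1]
    - [0,0,0,-30.5,-50.5,25.5,1]
    - [0,0,0,-26,-67.5,26,1]

```text
clock: 7.55
tcp_pos: [0.5195, -0.0867, 0.2157]
orientation: [-3.11, -0.439, -0.004]
contact_force: [8.5, 3.9, -7.3]
grip_width: 0.0292
gripper_force: 32.9
```

```bash
python3 snap.py
```

```text
11 7.55 7.6
```

```bash
cat > ang.py <<'E'
from plan import *
i=r.camera_info("wrist"); FW=192/np.tan(np.radians(i["vertical_fov"])/2); TC=np.array(i["T_tool_cam"]); CX,CY=i["cx"],i["cy"]
def tohead(uv,o,zh=-.0755):
    H,R=frame(*C[:3]); uv=np.atleast_2d(uv); x,y=uv[:,0]-CX,uv[:,1]-CY; rr=np.hypot(x,y)+1e-9; th=rr/FW
    d=np.c_[np.sin(th)*x/rr,-np.sin(th)*y/rr,-np.cos(th)]
    T=np.eye(4); T[:3,:3]=Ro.from_rotvec(o["orientation"]).as_matrix(); T[:3,3]=o["tcp_pos"]; T=T@TC
    d=d@T[:3,:3].T@R; p=(T[:3,3]-H)@R
    return p+d*((zh-p[2])/d[:,2])[:,None]
def disc(p,o,verb=0):
    A=[];b=None
    for c in ("red","blue"):
        for s,ce in blobs(p,c,80):
            h=tohead(ce,o)[0]; rho=np.hypot(h[0],h[1])
            if .112<rho<.136:
                a=np.arctan2(h[1],h[0]); A.append((a,s[4],rho,c)); 
                if c=="blue": b=a
    if verb: print([(round(np.degrees(a)%360,1),int(n),round(x,4),c[0]) for a,n,x,c in A])
    w=np.array([n for _,n,_,_ in A],float); w=np.where(w>.6*np.median(w),w,0.05)
    m=np.angle((w*np.exp(6j*np.array([a for a,*_ in A]))).sum())/6
    return (m,b)  # rad mod 60deg, blue angle or None
E
python3 - <<'E'
from ang import *
for k in range(12):
    p=cv2.imread(f"log/{k:03d}.png"); o=json.load(open(f"log/{k:03d}.json"))
    m,b=disc(p,o,1); print(k,round(o["clock"],3),"m",round(np.degrees(m)%60,1),"b",None if b is None else round(np.degrees(b)%360,1),"crank",np.degrees(crank(o["tcp_pos"])[0]).round(1),crank(o["tcp_pos"])[1].round(4))
E
```

```text
[(np.float64(184.5), 655, np.float64(0.1238), 'r'), (np.float64(124.0), 514, np.float64(0.1255), 'r'), (np.float64(244.9), 835, np.float64(0.1231), 'r'), (np.float64(64.7), 474, np.float64(0.1273), 'b')]
0 2.0 m 4.6 b 64.7 crank -82.7 0.0491
[(np.float64(183.9), 660, np.float64(0.1242), 'r'), (np.float64(244.2), 509, np.float64(0.1292), 'r'), (np.float64(61.9), 116, np.float64(0.1271), 'r'), (np.float64(123.2), 815, np.float64(0.1207), 'b')]
1 2.883 m 3.7 b 123.2 crank 86.2 0.0511
[(np.float64(123.5), 754, np.float64(0.1216), 'r'), (np.float64(244.7), 794, np.float64(0.1241), 'r'), (np.float64(184.1), 884, np.float64(0.121), 'b')]
2 3.35 m 4.1 b 184.1 crank -173.4 0.0498
[(np.float64(180.5), 604, np.float64(0.1245), 'r'), (np.float64(120.0), 489, np.float64(0.1259), 'r'), (np.float64(61.2), 450, np.float64(0.1271), 'r'), (np.float64(240.7), 777, np.float64(0.1236), 'b')]
3 3.817 m 0.6 b 240.7 crank -71.7 0.0496
[(np.float64(172.3), 522, np.float64(0.1262), 'r'), (np.float64(232.1), 492, np.float64(0.1293), 'r'), (np.float64(111.4), 661, np.float64(0.1227), 'r'), (np.float64(291.9), 6
[... 1132 characters left out ...]
at64(0.1208), 'r'), (np.float64(245.4), 732, np.float64(0.1249), 'b')]
9 6.617 m 4.8 b 245.4 crank 167.9 0.0503
[(np.float64(177.7), 660, np.float64(0.1234), 'r'), (np.float64(237.9), 831, np.float64(0.1228), 'r'), (np.float64(117.0), 511, np.float64(0.1254), 'r'), (np.float64(62.8), 99, np.float64(0.1255), 'r'), (np.float64(294.1), 101, np.float64(0.129), 'b')]
10 7.083 m 57.6 b 294.1 crank -92.4 0.0494
[(np.float64(171.9), 498, np.float64(0.1266), 'r'), (np.float64(231.8), 528, np.float64(0.1283), 'r'), (np.float64(111.3), 605, np.float64(0.1237), 'r'), (np.float64(291.6), 718, np.float64(0.1258), 'r'), (np.float64(57.8), 98, np.float64(0.1214), 'r')]
11 7.55 m 51.7 b None crank 6.9 0.0508
```

```bash
cat > sim.py <<'E'
import numpy as np
c,b,td=.025,.002,.004
def sim(p,tk,qk,th,w,t0,t1,dt=.002,out=None):
    # p: I,Tf,A,alpha ; crank angle piecewise linear (tk,qk); imbalance torque A*sin(th+alpha)
    I,Tf,A,al=p; t=np.arange(t0,t1-1e-9,dt); wc=np.diff(np.interp(np.r_[t,t1],tk,qk))/dt
    TH=np.empty(len(t)+1);W=np.empty(len(t)+1);TH[0],W[0]=th,w
    for k in range(len(t)):
        s=wc[k]-w; T=c*s+td*np.tanh(s/.05)+A*np.sin(th+al)
        if w==0 and abs(T)<=Tf: dw=0
        else:
            sg=np.sign(w) if w else np.sign(T); wn=w+dt*(T-Tf*sg-b*w)/I
            if w and wn*w<0: wn=0.
            dw=wn-w
        w+=dw; th+=w*dt; TH[k+1],W[k+1]=th,w
    return np.r_[t,t1],TH,W
E
cat > fit.py <<'E'
from sim import *
from scipy.optimize import least_squares
import json
D=json.load(open("data.json"))   # tk,qk,tm,thm (rad)
tk,qk,tm,thm=[np.array(D[k]) for k in ("tk","qk","tm","thm")]
def res(v,full=0):
    T,TH,W=sim(v[:4],tk+v[4],qk,v[5],0.,tm[0],tm[-1])
    e=np.interp(tm,T,TH)-thm
    return (e,TH,W,T) if full else np.r_[e/.012,(v[0]-.015)/.003,(v[1]-.034)/.01,(v[4]-.01)/.02]
def fit(v0s=None):
    v0s=v0s or [[.015,.034,.015,a,.01,thm[0]] for a in (0,1.5,3,4.5)]
    return min((least_squares(res,v0,x_scale=[.005,.01,.01,1,.02,.05]) for v0 in v0s),key=lambda s:s.cost)
if __name__=="__main__":
    s=fit(); print(s.x.round(4),s.cost,np.degrees(res(s.x,1)[0]).round(1),"rpm end",res(s.x,1)[2][-1]*9.549)
    cov=np.linalg.inv(s.jac.T@s.jac); print("sd",np.sqrt(np.diag(cov)).round(4)); json.dump(s.x.tolist(),open("fit.json","w"))
E
python3 - <<'E'
import numpy as np, json
d=np.cumsum([5,10,15]+[20]*57); q=np.radians(277.2+np.r_[0,d]); t=[2.05]; ql=[q[0]]
tm=[2.05];th=[64.7]
T=2.05; g=[123.7,184.1,240.6,291.9,345.7,407.1,476.9,545.2,604.8,657.6,711.7]
n=0
for call in range(12):
    for j in range(5): T+=1/12; n+=1; t.append(T); ql.append(q[n])
    if call>=1: tm.append(T); th.append(g[call-1]); T+=.05; t.append(T); ql.append(q[n])
print(T); json.dump(dict(tk=t,qk=list(ql),tm=tm,thm=list(np.radians(th))),open("data.json","w"))
E
python3 fit.py
```

```text
7.59999999999999
[0.0132 0.0341 0.0146 0.5411 0.0067 1.1297] 0.4909909804237712 [ 0.  -0.1  0.1 -0.   0.2 -0.2 -0.  -0.1  0.1 -0.2 -0.2  0.3] rpm end 22.27214789123267
sd [0.0005 0.0001 0.0005 0.0338 0.01   0.0117]
```

```bash
cat > hold.py <<'E'
from fit import *; import plan
v=json.load(open("fit.json")); p=v[:4]; I,Tf,A,al=p; lag=v[4]
base=np.array([519.5,-87.0,214.5]); N=100
e,TH,W,T=res(v,1); t=tm[-1]; q=qk[-1]; th,w=TH[-1],W[-1]; wt=3.1416; dt=1/12
_,a,b_=sim(p,[t,t+.05],[q,q],th,w,t,t+.05); th,w=a[-1],b_[-1]; t+=.05; qs=[];WW=[]
print("state",t,np.degrees(th),w*9.549)
for k in range(N):
    tm_=th+min(w,wt)*dt/2
    wc=wt+(Tf+b*wt-td-A*np.sin(tm_+al))/c+(I/c)*(wt-w)/dt*.8
    q2=q+np.clip(wc,0,np.radians(27)*12)*dt
    _,a,bb=sim(p,[t,t+dt],[q,q2],th,w,t,t+dt); th,w=a[-1],bb[-1]; WW+=list(bb); q=q2; t+=dt; qs.append(q)
    if k in (4,8,12,16): print(k,w*9.549)
WW=np.array(WW)[16*42:]*9.549; print("after row16 rpm",WW.min(),WW.max(),"end t",t,"disc",np.degrees(th),"inc",np.degrees(np.diff(qs)).round(0).tolist())
plan.calls(qs,base); json.dump(dict(qs=qs,t0=tm[-1]+.05),open("hold.json","w"))
E
python3 hold.py
```

```text
state 7.59999999999999 718.1348919249243 19.012925657278803
4 29.91531902832595
8 29.925716872568763
12 29.932950235382545
16 29.931922100825386
after row16 rpm 29.923286268483455 29.996598619370175 end t 15.933333333333378 disc 2219.060821780474 inc [27.0, 27.0, 23.0, 20.0, 19.0, 20.0, 20.0, 21.0, 21.0, 22.0, 23.0, 23.0, 24.0, 24.0, 25.0, 25.0, 25.0, 25.0, 24.0, 24.0, 23.0, 22.0, 21.0, 21.0, 20.0, 20.0, 19.0, 19.0, 19.0, 20.0, 20.0, 21.0, 21.0, 22.0, 23.0, 24.0, 24.0, 25.0, 25.0, 25.0, 25.0, 24.0, 24.0, 23.0, 23.0, 22.0, 21.0, 21.0, 20.0, 20.0, 19.0, 19.0, 19.0, 20.0, 20.0, 21.0, 22.0, 22.0, 23.0, 24.0, 24.0, 25.0, 25.0, 25.0, 25.0, 24.0, 24.0, 23.0, 23.0, 22.0, 21.0, 21.0, 20.0, 20.0, 19.0, 19.0, 20.0, 20.0, 20.0, 21.0, 22.0, 22.0, 23.0, 24.0, 24.0, 25.0, 25.0, 25.0, 25.0, 24.0, 24.0, 23.0, 22.0, 22.0, 21.0, 20.0, 20.0, 20.0, 19.0]
[[0, 0, 0, 13.5, -18.5, -4.5, 1], [0, 0, 0, 32.5, -29, -13, 1], [0, 0, 0, 53, -29, -24, 1], [0, 0, 0, 68, -20.5, -34, 1], [0, 0, 0, 77.5, -8, -41.5, 1]]
[[0, 0, 0, 5, 15, -5, 1], [0, 0, 0, 5, 32, -8, 1], [0, 0, 0, -0.5, 48.5, -8, 1], [0, 0, 0, -10.5, 63,
[... 2087 characters left out ...]
46.5, -29, 30.5, 1], [0, 0, 0, -48.5, -46, 35, 1]]
[[0, 0, 0, 3.5, -18, 1, 1], [0, 0, 0, 12.5, -34, -1.5, 1], [0, 0, 0, 27, -46, -7, 1], [0, 0, 0, 44, -51.5, -15.5, 1], [0, 0, 0, 61.5, -49, -25.5, 1]]
[[0, 0, 0, 15, 11, -10.5, 1], [0, 0, 0, 24.5, 28.5, -18.5, 1], [0, 0, 0, 25.5, 49.5, -23, 1], [0, 0, 0, 19, 70, -23, 1], [0, 0, 0, 6, 86, -18.5, 1]]
[[0, 0, 0, -17.5, 9, 8, 1], [0, 0, 0, -36, 9, 18, 1], [0, 0, 0, -51.5, 1.5, 28, 1], [0, 0, 0, -62.5, -12, 36.5, 1], [0, 0, 0, -67.5, -29.5, 42.5, 1]]
[[0, 0, 0, 1, -18, 2.5, 1], [0, 0, 0, 7.5, -34.5, 1.5, 1], [0, 0, 0, 18.5, -47.5, -2, 1], [0, 0, 0, 32, -56, -8, 1], [0, 0, 0, 46.5, -59, -15.5, 1]]
base [561.5, -117.0, 196.5] q end 64.11401497934891
```

Emit:
servo_tool:
  commands:
    - [0,0,0,13.5,-18.5,-4.5,1]
    - [0,0,0,32.5,-29,-13,1]
    - [0,0,0,53,-29,-24,1]
    - [0,0,0,68,-20.5,-34,1]
    - [0,0,0,77.5,-8,-41.5,1]

```text
clock: 8.02
tcp_pos: [0.5983, -0.0948, 0.1731]
orientation: [3.111, 0.435, 0.001]
contact_force: [-3.0, 5.3, 12.0]
grip_width: 0.0289
gripper_force: 34.9
```

Emit:
servo_tool:
  commands:
    - [0,0,0,5,15,-5,1]
    - [0,0,0,5,32,-8,1]
    - [0,0,0,-0.5,48.5,-8,1]
    - [0,0,0,-10.5,63,-5,1]
    - [0,0,0,-25,73,1,1]

```text
clock: 8.43
tcp_pos: [0.5729, -0.0224, 0.1755]
orientation: [3.108, 0.437, 0.004]
contact_force: [1.4, -12.0, 15.8]
grip_width: 0.0289
gripper_force: 35.0
```

Emit:
servo_tool:
  commands:
    - [0,0,0,-16.5,3.5,8.5,1]
    - [0,0,0,-33.5,0,18.5,1]
    - [0,0,0,-47.5,-11.5,28,1]
    - [0,0,0,-55.5,-29,36,1]
    - [0,0,0,-56.5,-49.5,40,1]

```text
clock: 8.85
tcp_pos: [0.5154, -0.0713, 0.2155]
orientation: [3.11, 0.439, 0.006]
contact_force: [13.8, 0.1, -13.1]
grip_width: 0.0291
gripper_force: 32.5
```

Emit:
servo_tool:
  commands:
    - [0,0,0,6.5,-20.5,0,1]
    - [0,0,0,20.5,-36.5,-5,1]
    - [0,0,0,38.5,-45,-13.5,1]
    - [0,0,0,57,-44.5,-23.5,1]
    - [0,0,0,73,-35.5,-34,1]

```text
clock: 9.27
tcp_pos: [0.5889, -0.1078, 0.1804]
orientation: [-3.112, -0.433, -0.001]
contact_force: [-3.1, 9.0, 11.7]
grip_width: 0.0288
gripper_force: 35.2
```

Emit:
servo_tool:
  commands:
    - [0,0,0,10.5,15.5,-8.5,1]
    - [0,0,0,14,34,-14,1]
    - [0,0,0,11.5,53,-15.5,1]
    - [0,0,0,3,69,-13.5,1]
    - [0,0,0,-10,81,-9,1]

```text
clock: 9.68
tcp_pos: [0.5793, -0.026, 0.1725]
orientation: [3.108, 0.438, 0.003]
contact_force: [0.3, -10.9, 18.2]
grip_width: 0.0291
gripper_force: 35.8
```

Emit:
servo_tool:
  commands:
    - [0,0,0,-14.5,6.5,7,1]
    - [0,0,0,-29.5,7,15.5,1]
    - [0,0,0,-43,2,23.5,1]
    - [0,0,0,-54,-8,31.5,1]
    - [0,0,0,-61.5,-22,38,1]

```text
clock: 10.1
tcp_pos: [0.5176, -0.0481, 0.2106]
orientation: [3.109, 0.439, 0.007]
contact_force: [12.4, -6.0, -8.5]
grip_width: 0.029
gripper_force: 33.2
```

Emit:
servo_tool:
  commands:
    - [0,0,0,-2.5,-16.5,4,1]
    - [0,0,0,0.5,-33.5,5.5,1]
    - [0,0,0,9,-49.5,4,1]
    - [0,0,0,22,-62,-1,1]
    - [0,0,0,38,-68.5,-9,1]

```text
clock: 10.52
tcp_pos: [0.5548, -0.1174, 0.201]
orientation: [3.111, 0.435, 0.002]
contact_force: [2.8, 6.0, 2.0]
grip_width: 0.0289
gripper_force: 34.3
```

Emit:
servo_tool:
  commands:
    - [0,0,0,17.5,0.5,-9.5,1]
    - [0,0,0,33,9,-19.5,1]
    - [0,0,0,44,25,-28.5,1]
    - [0,0,0,47.5,45,-34,1]
    - [0,0,0,43.5,66,-35.5,1]

```text
clock: 10.93
tcp_pos: [0.5988, -0.0495, 0.1653]
orientation: [3.11, 0.437, -0.002]
contact_force: [-12.4, -6.4, 32.4]
grip_width: 0.0293
gripper_force: 37.2
```

Emit:
servo_tool:
  commands:
    - [0,0,0,-11.5,18,3.5,1]
    - [0,0,0,-28.5,29,10.5,1]
    - [0,0,0,-47,32,20.5,1]
    - [0,0,0,-64,26,30.5,1]
    - [0,0,0,-76.5,13,40,1]

```text
clock: 11.35
tcp_pos: [0.5226, -0.0374, 0.2061]
orientation: [3.108, 0.44, 0.007]
contact_force: [13.7, -10.3, -8.5]
grip_width: 0.0295
gripper_force: 33.3
```

Emit:
servo_tool:
  commands:
    - [0,0,0,-6.5,-17.5,6.5,1]
    - [0,0,0,-6.5,-36,9.5,1]
    - [0,0,0,0,-53.5,9.5,1]
    - [0,0,0,10.5,-67.5,6,1]
    - [0,0,0,24.5,-76.5,0,1]

```text
clock: 11.77
tcp_pos: [0.5461, -0.1146, 0.2055]
orientation: [-3.111, -0.436, -0.001]
contact_force: [2.3, 5.4, 0.6]
grip_width: 0.0291
gripper_force: 34.1
```

Emit:
servo_tool:
  commands:
    - [0,0,0,14.5,-3,-7.5,1]
    - [0,0,0,29,-1,-16,1]
    - [0,0,0,41.5,7,-24.5,1]
    - [0,0,0,51,19,-31.5,1]
    - [0,0,0,55.5,34.5,-37,1]

```text
clock: 12.18
tcp_pos: [0.603, -0.0782, 0.1678]
orientation: [-3.111, -0.437, -0.001]
contact_force: [-4.4, 4.3, 18.5]
grip_width: 0.0291
gripper_force: 36.0
```

Emit:
servo_tool:
  commands:
    - [0,0,0,0,17.5,-2.5,1]
    - [0,0,0,-6,34.5,-2.5,1]
    - [0,0,0,-17.5,49,1,1]
    - [0,0,0,-33,58.5,8,1]
    - [0,0,0,-50.5,61,17.5,1]

```text
clock: 12.6
tcp_pos: [0.5523, -0.0188, 0.1864]
orientation: [3.107, 0.439, 0.005]
contact_force: [6.0, -14.7, 7.1]
grip_width: 0.0291
gripper_force: 35.0
```

Emit:
servo_tool:
  commands:
    - [0,0,0,-16.5,-6,10,1]
    - [0,0,0,-29.5,-19,19.5,1]
    - [0,0,0,-36.5,-38,26.5,1]
    - [0,0,0,-35,-59.5,29.5,1]
    - [0,0,0,-25.5,-79,28,1]

```text
clock: 13.02
tcp_pos: [0.525, -0.0969, 0.2143]
orientation: [-3.11, -0.439, -0.002]
contact_force: [6.8, 5.9, -5.6]
grip_width: 0.0293
gripper_force: 33.5
```

Emit:
servo_tool:
  commands:
    - [0,0,0,15,-13.5,-6,1]
    - [0,0,0,33,-19.5,-15,1]
    - [0,0,0,51,-17,-25.5,1]
    - [0,0,0,65.5,-6.5,-35,1]
    - [0,0,0,74,9.5,-43,1]

```text
clock: 13.43
tcp_pos: [0.6012, -0.0872, 0.1702]
orientation: [-3.111, -0.435, -0.001]
contact_force: [-6.6, 7.1, 21.3]
grip_width: 0.0291
gripper_force: 36.4
```

Emit:
servo_tool:
  commands:
    - [0,0,0,2.5,18,-4.5,1]
    - [0,0,0,-1,36,-5.5,1]
    - [0,0,0,-10,51.5,-3.5,1]
    - [0,0,0,-22,62.5,1.5,1]
    - [0,0,0,-36.5,68.5,8.5,1]

```text
clock: 13.85
tcp_pos: [0.5641, -0.0196, 0.18]
orientation: [3.108, 0.438, 0.004]
contact_force: [3.8, -10.9, 10.8]
grip_width: 0.0288
gripper_force: 35.4
```

Emit:
servo_tool:
  commands:
    - [0,0,0,-15,0.5,8,1]
    - [0,0,0,-28.5,-4.5,16.5,1]
    - [0,0,0,-39.5,-15,24,1]
    - [0,0,0,-46.5,-29,30.5,1]
    - [0,0,0,-48.5,-46,35,1]

```text
clock: 14.27
tcp_pos: [0.5151, -0.0647, 0.2147]
orientation: [3.11, 0.44, 0.005]
contact_force: [10.2, -0.6, -11.1]
grip_width: 0.029
gripper_force: 33.2
```

Emit:
servo_tool:
  commands:
    - [0,0,0,3.5,-18,1,1]
    - [0,0,0,12.5,-34,-1.5,1]
    - [0,0,0,27,-46,-7,1]
    - [0,0,0,44,-51.5,-15.5,1]
    - [0,0,0,61.5,-49,-25.5,1]

```text
clock: 14.68
tcp_pos: [0.5766, -0.1156, 0.1886]
orientation: [3.111, 0.433, 0.001]
contact_force: [-0.7, 6.7, 6.0]
grip_width: 0.0291
gripper_force: 34.9
```

Emit:
servo_tool:
  commands:
    - [0,0,0,15,11,-10.5,1]
    - [0,0,0,24.5,28.5,-18.5,1]
    - [0,0,0,25.5,49.5,-23,1]
    - [0,0,0,19,70,-23,1]
    - [0,0,0,6,86,-18.5,1]

```text
clock: 15.1
tcp_pos: [0.5831, -0.0286, 0.1708]
orientation: [3.108, 0.438, 0.001]
contact_force: [-3.3, -14.4, 21.3]
grip_width: 0.0291
gripper_force: 36.3
```

Emit:
servo_tool:
  commands:
    - [0,0,0,-17.5,9,8,1]
    - [0,0,0,-36,9,18,1]
    - [0,0,0,-51.5,1.5,28,1]
    - [0,0,0,-62.5,-12,36.5,1]
    - [0,0,0,-67.5,-29.5,42.5,1]

```text
clock: 15.52
tcp_pos: [0.5155, -0.0579, 0.2134]
orientation: [3.109, 0.44, 0.007]
contact_force: [14.7, -5.3, -14.0]
grip_width: 0.0291
gripper_force: 32.6
```

Emit:
servo_tool:
  commands:
    - [0,0,0,1,-18,2.5,1]
    - [0,0,0,7.5,-34.5,1.5,1]
    - [0,0,0,18.5,-47.5,-2,1]
    - [0,0,0,32,-56,-8,1]
    - [0,0,0,46.5,-59,-15.5,1]

```text
clock: 15.93
tcp_pos: [0.5616, -0.1181, 0.1973]
orientation: [3.11, 0.435, 0.001]
contact_force: [2.7, 2.8, 3.0]
grip_width: 0.0292
gripper_force: 34.5
```

```bash
python3 snap.py
python3 - <<'E'
from ang import *
import glob
k=len(glob.glob("log/*.png"))-1; p=cv2.imread(f"log/{k:03d}.png"); o=json.load(open(f"log/{k:03d}.json"))
m,b=disc(p,o,1); print(np.degrees(m)%60,b and np.degrees(b)%360,2219.06%360,np.degrees(crank(o["tcp_pos"])[0])%360,np.degrees(64.114)%360)
E
```

```text
12 15.933 15.9833
[(np.float64(184.7), 618, np.float64(0.1249), 'r'), (np.float64(123.8), 775, np.float64(0.1212), 'r'), (np.float64(244.9), 484, np.float64(0.1297), 'r'), (np.float64(298.3), 111, np.float64(0.129), 'r')]
4.383883890057998 None 59.059999999999945 73.25384294681506 73.46160770176039
```

```bash
cat > brake.py <<'E'
from fit import *; import plan,sys
from scipy.optimize import brentq
def state():
    v=json.load(open("fit.json")); e,TH,W,T=res(v,1); return v[:4],TH[-1],W[-1],tm[-1],qk[-1]
def stall(p,th,w,t,q):
    _,a,b_=sim(p,[t,t+.05],[q,q],th,w,t,t+.05); return a[-1],b_[-1],t+.05
def run(p,th,w,t,q,target,a,N,settle=6):
    I,Tf,A,al=p; dt=1/12; qs=[];ws=[]; done=0
    for k in range(N+settle):
        x=target-th; wt=np.sqrt(max(2*a*x,0))
        wn=max(wt-a*dt,0)
        if done or k>=N or wn<.15: done=1; q2=q
        else:
            wc=wn+(Tf+b*w-td-A*np.sin(th+w*dt/2+al))/c+(I/c)*(wn-w)/dt*.8
            q2=q+np.clip(wc,0,6)*dt
        _,aa,bb=sim(p,[t,t+dt],[q,q2],th,w,t,t+dt); th,w=aa[-1],bb[-1]; q=q2;t+=dt; qs.append(q);ws.append(w)
    return th,w,qs,ws
def add(rows,t0,thm_new=None,snapq=None):
    D=json.load(open("data.json")); t=t0
    for q in rows: t+=1/12; D["tk"].append(t); D["qk"].append(float(q))
    D["tm"].append(t); D["thm"].append(float(thm_new)); D["tk"].append(t+.05); D["qk"].append(float(rows[-1])); json.dump(D,open("data.json","w"))
E
python3 - <<'E'
from brake import *
h=json.load(open("hold.json")); add(h["qs"],7.6,np.radians(2224.4))
E
python3 fit.py
python3 - <<'E'
from brake import *
p,th,w,t,q=state(); th,w,t=stall(p,th,w,t,q); print(np.degrees(th),w*9.549,t)
for tgt in (2520,2880):
    x=np.radians(tgt)-th; a=w*w/2/x; print(tgt,"a",a)
    T,W_,qs,ws=run(p,th,w,t,q,np.radians(tgt),a,80); print(np.degrees(T),W_,len(qs),np.degrees(np.diff(np.r_[q,qs])).round(0).tolist(),np.round(ws,2).tolist())
    if tgt==2520: json.dump(dict(qs=qs[:25],t0=t),open("b1.json","w")); plan.calls(qs[:25],np.array([561.5,-117,196.5]))
E
```

```text
[0.0133 0.0341 0.0146 0.5437 0.0059 1.1295] 0.5079896089439403 [ 0.  -0.1  0.1 -0.1  0.2 -0.2 -0.  -0.1  0.2 -0.1 -0.1  0.3 -0. ] rpm end 30.502525749855746
sd [0.0003 0.0001 0.0006 0.0302 0.0015 0.0109]
2232.911078338171 26.73748467644139 15.98333333333339
2520 a 0.7823507682893845
2519.438216006867 0.0 86 [16.0, 16.0, 16.0, 16.0, 16.0, 16.0, 16.0, 17.0, 17.0, 17.0, 17.0, 17.0, 17.0, 16.0, 16.0, 16.0, 15.0, 15.0, 14.0, 14.0, 13.0, 13.0, 12.0, 12.0, 11.0, 10.0, 10.0, 9.0, 9.0, 8.0, 8.0, 7.0, 6.0, 6.0, 6.0, 5.0, 5.0, 4.0, 4.0, 3.0, 0.0, 0.0, 0.0, 0.0, 0.0, 0.0, 0.0, 0.0, 0.0, 0.0, 0.0, 0.0, 0.0, 0.0, 0.0, 0.0, 0.0, 0.0, 0.0, 0.0, 0.0, 0.0, 0.0, 0.0, 0.0, 0.0, 0.0, 0.0, 0.0, 0.0, 0.0, 0.0, 0.0, 0.0, 0.0, 0.0, 0.0, 0.0, 0.0, 0.0, 0.0, 0.0, 0.0, 0.0, 0.0, 0.0] [2.74, 2.67, 2.61, 2.54, 2.47, 2.41, 2.34, 2.28, 2.21, 2.15, 2.08, 2.01, 1.95, 1.88, 1.82, 1.75, 1.68, 1.62, 1.55, 1.49, 1.42, 1.36, 1.29, 1.22, 1.16, 1.09, 1.03, 0.96, 0.9, 0.83, 0.76, 0.7, 0.63, 0.57, 0.5, 0.43, 0.37, 0.3, 0.23, 0.16, 0.0, 0.0, 0.0, 0.0, 0.0, 0.0, 0.0, 0.0, 0.0, 0.0, 0.0, 0.0, 0.0, 0.0, 0.0, 0.0, 0.0, 0.0, 0.0, 0
[... 1280 characters left out ...]
.0, 14.0, 14.0, 14.0, 14.0, 14.0, 14.0, 13.0, 13.0, 13.0, 13.0, 12.0, 12.0, 12.0, 11.0, 11.0, 11.0, 10.0, 10.0, 10.0, 9.0, 9.0, 9.0, 9.0, 8.0, 8.0, 8.0, 7.0, 7.0, 7.0, 0.0, 0.0, 0.0, 0.0, 0.0, 0.0] [2.77, 2.74, 2.71, 2.68, 2.65, 2.62, 2.59, 2.56, 2.54, 2.51, 2.48, 2.45, 2.42, 2.39, 2.36, 2.33, 2.3, 2.27, 2.24, 2.22, 2.19, 2.16, 2.13, 2.1, 2.07, 2.04, 2.01, 1.98, 1.95, 1.92, 1.9, 1.87, 1.84, 1.81, 1.78, 1.75, 1.72, 1.69, 1.66, 1.63, 1.6, 1.58, 1.55, 1.52, 1.49, 1.46, 1.43, 1.4, 1.37, 1.34, 1.31, 1.28, 1.25, 1.22, 1.2, 1.17, 1.14, 1.11, 1.08, 1.05, 1.02, 0.99, 0.96, 0.93, 0.9, 0.88, 0.85, 0.82, 0.79, 0.76, 0.73, 0.7, 0.67, 0.64, 0.61, 0.58, 0.56, 0.53, 0.5, 0.47, 0.19, 0.0, 0.0, 0.0, 0.0, 0.0]
```

Emit:
servo_tool:
  commands:
    - [0,0,0,11.5,1.5,-6.5,1]
    - [0,0,0,22.5,6.5,-13.5,1]
    - [0,0,0,31,14.5,-19.5,1]
    - [0,0,0,37.5,25.5,-25,1]
    - [0,0,0,41,38.5,-29,1]

```text
clock: 16.4
tcp_pos: [0.6032, -0.076, 0.1673]
orientation: [-3.11, -0.439, 0.001]
contact_force: [-4.9, 2.5, 16.5]
grip_width: 0.0291
gripper_force: 35.7
```

Emit:
servo_tool:
  commands:
    - [0,0,0,-0.5,14,-2.5,1]
    - [0,0,0,-4,27.5,-3,1]
    - [0,0,0,-11,40.5,-1.5,1]
    - [0,0,0,-20.5,50.5,2.5,1]
    - [0,0,0,-32.5,57,7.5,1]

```text
clock: 16.82
tcp_pos: [0.5708, -0.0216, 0.1765]
orientation: [3.108, 0.438, 0.003]
contact_force: [3.7, -10.6, 14.7]
grip_width: 0.0287
gripper_force: 35.5
```

Emit:
servo_tool:
  commands:
    - [0,0,0,-13,3,6.5,1]
    - [0,0,0,-25.5,1.5,14,1]
    - [0,0,0,-37,-4,21,1]
    - [0,0,0,-46,-13,27.5,1]
    - [0,0,0,-52,-24,33,1]

```text
clock: 17.23
tcp_pos: [0.519, -0.0446, 0.2092]
orientation: [3.109, 0.44, 0.006]
contact_force: [11.3, -5.0, -5.4]
grip_width: 0.0293
gripper_force: 33.6
```

Emit:
servo_tool:
  commands:
    - [0,0,0,-3,-13,4,1]
    - [0,0,0,-2.5,-26.5,6,1]
    - [0,0,0,0.5,-39,6.5,1]
    - [0,0,0,6.5,-50,5,1]
    - [0,0,0,14.5,-59,2.5,1]

```text
clock: 17.65
tcp_pos: [0.532, -0.1047, 0.2116]
orientation: [3.111, 0.438, -0.001]
contact_force: [0.3, -2.0, 7.1]
grip_width: 0.0295
gripper_force: 34.7
```

Emit:
servo_tool:
  commands:
    - [0,0,0,8.5,-7,-3.5,1]
    - [0,0,0,18,-11,-8,1]
    - [0,0,0,27.5,-12.5,-13,1]
    - [0,0,0,36,-12,-18,1]
    - [0,0,0,44,-10,-22.5,1]

```text
clock: 18.07
tcp_pos: [0.5773, -0.115, 0.1881]
orientation: [3.109, 0.436, 0.001]
contact_force: [2.7, -3.0, 3.0]
grip_width: 0.029
gripper_force: 34.4
```

```bash
python3 snap.py
cat > last.py <<'E'
from ang import *
import glob
k=len(glob.glob("log/*.png"))-1; p=cv2.imread(f"log/{k:03d}.png"); o=json.load(open(f"log/{k:03d}.json"))
m,b=disc(p,o,1); print(o["clock"],"m",np.degrees(m)%60,"blue",b and np.degrees(b)%360,"crank",np.degrees(crank(o["tcp_pos"])[0])%360)
E
python3 last.py
python3 - <<'E'
from brake import *
p,th,w,t,q=state(); B=json.load(open("b1.json")); th,w,t=stall(p,th,w,t,q)
T,TH,W=sim(p,np.r_[t,t+np.arange(1,26)/12],np.r_[q,B["qs"]],th,w,t,t+25/12); print("pred",np.degrees(TH[-1]),np.degrees(TH[-1])%60,W[-1],T[-1])
E
```

```text
13 18.067 18.1167
[(np.float64(192.7), 636, np.float64(0.1248), 'r'), (np.float64(131.9), 817, np.float64(0.1207), 'r'), (np.float64(252.9), 519, np.float64(0.1297), 'r'), (np.float64(65.8), 81, np.float64(0.1228), 'r')]
18.0667 m 12.434861785742129 blue None crank 94.09010233244739
pred 2472.3063350145667 12.306335014566685 1.1847763908845652 18.066666666666723
```

```bash
python3 - <<'E'
from plan import *
uv={"side":[(307.1,167.9)],"scene":[(265.4,144.4)]}
s=least_squares(lambda X:np.r_[(proj("side",X[None])-uv["side"])[0],(proj("scene",X[None])-uv["scene"])[0]],[.39,-.113,.213]); print(s.x,s.fun)
for c in (C[:3],np.load("mix.npy")[:3],np.load("mixw.npy")[:3]):
    H,R=frame(*c); h=R.T@(s.x-H); print(h.round(4),np.degrees(np.arctan2(h[1],h[0])))
    # caps seen by side/scene at start, in the same frame: blue cap (side 276,150)
E
python3 - <<'E'
from brake import *
p,th,w,t,q=state(); t0=t+.05; B=json.load(open("b1.json")); add(B["qs"],t0,np.radians(2472.4))
E
python3 fit.py
python3 - <<'E'
from brake import *
p,th,w,t,q=state(); th,w,t=stall(p,th,w,t,q); print(np.degrees(th),w,t)
for g in (2518,2520,2522):
    f=lambda a:np.degrees(run(p,th,w,t,q,np.radians(g),a,24)[0])
    x=np.radians(g)-th; a0=w*w/2/x
    for a in (a0,): 
        T,W_,qs,ws=run(p,th,w,t,q,np.radians(g),a,24); print(g,a,np.degrees(T),np.degrees(np.diff(np.r_[q,qs])).round(1).tolist(),np.round(ws,2).tolist())
E
```

```text
[ 0.39075266 -0.11339592  0.21242297] [ 0.04438186 -0.15317981  0.06138659  0.18509484]
[ 0.1518 -0.0075 -0.0848] -2.8417991433837666
[ 0.1506 -0.0051 -0.0842] -1.945083348330678
[ 0.1516 -0.0096 -0.0848] -3.6336054282612924
[0.0132 0.0341 0.0146 0.5469 0.0071 1.1289] 0.5669117885912218 [-0.  -0.1  0.2 -0.1  0.1 -0.2  0.  -0.   0.2 -0.1 -0.2  0.3 -0.1  0.1] rpm end 11.332691667066156
sd [0.0005 0.0001 0.0008 0.046  0.0095 0.0103]
2475.4972931448074 0.9203308668906848 18.116666666666696
2518 0.5709052320615411 2516.5287172522826 [9.6, 9.1, 8.7, 8.2, 7.8, 7.4, 7.0, 6.6, 6.2, 5.9, 5.5, 5.2, 4.8, 4.5, 4.2, 0.0, 0.0, 0.0, 0.0, 0.0, 0.0, 0.0, 0.0, 0.0, 0.0, 0.0, 0.0, 0.0, 0.0, 0.0] [0.88, 0.83, 0.78, 0.73, 0.68, 0.64, 0.59, 0.54, 0.49, 0.44, 0.39, 0.35, 0.3, 0.25, 0.2, 0.0, 0.0, 0.0, 0.0, 0.0, 0.0, 0.0, 0.0, 0.0, 0.0, 0.0, 0.0, 0.0, 0.0, 0.0]
2520 0.5452481306218837 2518.6556887594606 [9.7, 9.2, 8.8, 8.3, 7.9, 7.5, 7.1, 6.7, 6.4, 6.0, 5.7, 5.3, 5.0, 4.7, 4.4, 4.1, 0.0, 0.0, 0.0, 0.0, 0.0, 0.0, 0.0, 0.0, 0.0, 0.0, 0.0, 0.0, 0.0, 0.0] [0.88, 0.83, 0.79, 0.74, 0.69, 0.65, 0.6, 0.56, 0.51, 0.46, 0.42, 0.37, 0.33, 0.28, 0.23, 0.19, 0.0, 0.0, 0.0, 0.0, 0.0, 0.0, 0.0, 0.0, 0.0, 0.0, 0.0, 0.0, 0.0, 0.0]
2522 0.5217979632017493 2520.7716261164837 [9.8, 9.3, 8.8, 8.4, 8.0, 7.6, 7.2, 6.9, 6.5, 6.2, 5.8, 5.5, 5.2, 4.9, 4.6, 4.3, 4.0, 0.0, 0.0, 0.0, 0.0, 0.0, 0.0, 0.0, 0.0, 0.0, 0.0, 0.0, 0.0, 0.0] [0.88, 0.84, 0.79, 0.75, 0.7, 0.66, 0.62, 0.57, 0.53, 0.48, 0.44, 0.4, 0.35, 0.31, 0.26, 0.22, 0.17, 0.0, 0.0, 0.0, 0.0, 0.0, 0.0, 0.0, 0.0, 0.0, 0.0, 0.0, 0.0, 0.0]
```

Run:
```python
from brake import *
p,th,w,t,q=state(); th,w,t=stall(p,th,w,t,q)
g=np.radians(2518.5); T,W_,qs,ws=run(p,th,w,t,q,g,w*w/2/(g-th),24); print(np.degrees(T),np.round(ws,2).tolist())
qs=qs[:20]; json.dump(qs,open("b2.json","w")); plan.calls(qs,np.array([576.5,-114.5,188]))
```

```text
2517.572238963104 [0.88, 0.83, 0.78, 0.73, 0.69, 0.64, 0.59, 0.54, 0.5, 0.45, 0.4, 0.35, 0.31, 0.26, 0.21, 0.16, 0.0, 0.0, 0.0, 0.0, 0.0, 0.0, 0.0, 0.0, 0.0, 0.0, 0.0, 0.0, 0.0, 0.0]
[[0, 0, 0, 6.5, 3.5, -4.5, 1], [0, 0, 0, 12, 7.5, -8, 1], [0, 0, 0, 16.5, 13, -11.5, 1], [0, 0, 0, 20, 18.5, -14.5, 1], [0, 0, 0, 23, 24, -17, 1]]
[[0, 0, 0, 1.5, 6, -2, 1], [0, 0, 0, 2.5, 11.5, -3.5, 1], [0, 0, 0, 3, 17.5, -4.5, 1], [0, 0, 0, 3, 22.5, -5.5, 1], [0, 0, 0, 2.5, 28, -6, 1]]
[[0, 0, 0, -1, 4.5, -0.5, 1], [0, 0, 0, -2.5, 9, -0.5, 1], [0, 0, 0, -4, 13, -0.5, 1], [0, 0, 0, -5.5, 16.5, 0, 1], [0, 0, 0, -7.5, 19.5, 0.5, 1]]
[[0, 0, 0, -1.5, 3, 0.5, 1], [0, 0, 0, -1.5, 3, 0.5, 1], [0, 0, 0, -1.5, 3, 0.5, 1], [0, 0, 0, -1.5, 3, 0.5, 1], [0, 0, 0, -1.5, 3, 0.5, 1]]
base [593.0, -40.0, 166.0] q end 72.58785966808064
```

Emit:
servo_tool:
  commands:
    - [0,0,0,6.5,3.5,-4.5,1]
    - [0,0,0,12,7.5,-8,1]
    - [0,0,0,16.5,13,-11.5,1]
    - [0,0,0,20,18.5,-14.5,1]
    - [0,0,0,23,24,-17,1]

```text
clock: 18.53
tcp_pos: [0.6006, -0.0886, 0.171]
orientation: [3.111, 0.439, 0.002]
contact_force: [2.6, 0.9, 5.5]
grip_width: 0.0289
gripper_force: 34.6
```

Emit:
servo_tool:
  commands:
    - [0,0,0,1.5,6,-2,1]
    - [0,0,0,2.5,11.5,-3.5,1]
    - [0,0,0,3,17.5,-4.5,1]
    - [0,0,0,3,22.5,-5.5,1]
    - [0,0,0,2.5,28,-6,1]

```text
clock: 18.95
tcp_pos: [0.602, -0.0612, 0.1657]
orientation: [-3.11, -0.438, -0.0]
contact_force: [1.9, -0.3, 9.0]
grip_width: 0.029
gripper_force: 35.0
```

Emit:
servo_tool:
  commands:
    - [0,0,0,-1,4.5,-0.5,1]
    - [0,0,0,-2.5,9,-0.5,1]
    - [0,0,0,-4,13,-0.5,1]
    - [0,0,0,-5.5,16.5,0,1]
    - [0,0,0,-7.5,19.5,0.5,1]

```text
clock: 19.37
tcp_pos: [0.5946, -0.0424, 0.1667]
orientation: [-3.111, -0.438, -0.002]
contact_force: [1.5, 0.2, 8.9]
grip_width: 0.0286
gripper_force: 35.0
```

Emit:
servo_tool:
  commands:
    - [0,0,0,-1.5,3,0.5,1]
    - [0,0,0,-1.5,3,0.5,1]
    - [0,0,0,-1.5,3,0.5,1]
    - [0,0,0,-1.5,3,0.5,1]
    - [0,0,0,-1.5,3,0.5,1]

```text
clock: 19.78
tcp_pos: [0.593, -0.0399, 0.1672]
orientation: [3.111, 0.437, 0.001]
contact_force: [2.8, -1.5, 10.1]
grip_width: 0.029
gripper_force: 35.1
```

```bash
python3 snap.py; python3 last.py
python3 - <<'E'
from h import *
a=[]
for n,(y,x) in (("side",(120,190)),("scene",(120,180))):
    p,d=r.grab_frame(n); np.savez(f"{n}1.npz",p=p,d=d); a.append(cv2.resize(p[y:y+130,x:x+130],(390,390),interpolation=cv2.INTER_CUBIC))
    for c in("red","blue"): print(n,c,[(int(s[4]),e.round(1).tolist()) for s,e in blobs(p,c,12) if 190<e[0]<320 and 130<e[1]<230])
cv2.imwrite("pics/stop.png",np.hstack(a))
E
```

```text
14 19.783 19.8333
[(np.float64(182.6), 867, np.float64(0.1209), 'r'), (np.float64(122.0), 709, np.float64(0.1222), 'r'), (np.float64(243.2), 827, np.float64(0.1235), 'r')]
19.7833 m 2.63123236172311 blue None crank 199.0595216435754
side red [(47, [277.3, 150.1]), (28, [239.4, 164.1]), (34, [307.1, 167.9]), (50, [220.6, 195.9]), (127, [274.4, 199.0]), (97, [236.0, 213.3])]
side blue [(94, [294.4, 166.9]), (13, [271.8, 181.4])]
scene red [(21, [265.2, 144.4]), (54, [270.6, 176.9]), (35, [201.9, 180.9]), (73, [250.2, 207.7]), (48, [215.5, 209.4])]
scene blue [(36, [256.5, 148.5])]
```

View pics/stop.png

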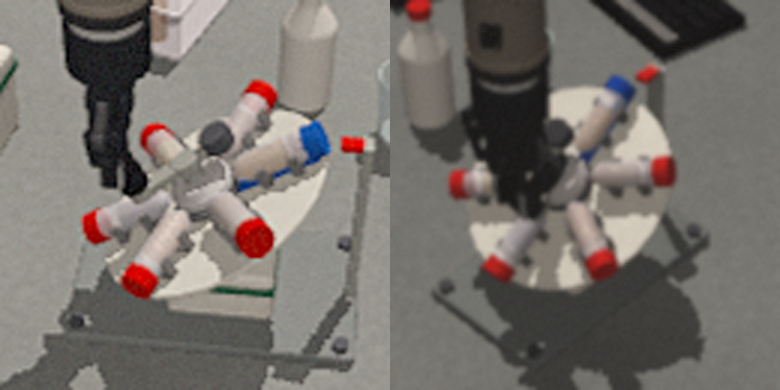

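```bash
cat > joint.py <<'E'
from h import *
S0={"scene":[(255.6,148.1),(270.7,175.5),(201.8,182.4),(251.4,207.1),(216.5,209.8)],"side":[(294.5,165.3),(275.5,197.9),(220.5,196.7),(237.1,213.5),(276,150)]}
S1={"scene":[(256.5,148.5),(270.6,176.9),(250.2,207.7),(215.5,209.4)],"side":[(294.4,166.9),(277.3,150.1),(220.6,195.9),(274.4,199.0),(236.0,213.3)]}
PT={"side":(307.1,167.9),"scene":(265.3,144.4)}
def res(v,pt=1):
    H,R=frame(*v[:3]); o=[]
    for S,ph in ((S0,v[3]),(S1,v[4])):
        a=ph+np.arange(6)*np.pi/3; Cp=H+np.c_[v[5]*np.cos(a),v[5]*np.sin(a),np.full(6,-.0755)]@R.T
        for n in S:
            uv=proj(n,Cp)
            for s in S[n]: e=uv-s; o+=list(e[np.argmin((e**2).sum(1))])
    for n in PT: o+=list(pt*2*(proj(n,(H+R@[v[6],0,v[7]])[None])[0]-PT[n]))
    return np.array(o)
for pt in (0,1):
    s=least_squares(lambda v:res(v,pt),[.5585,-.07,3.42,1.15,0.02,.12,.15,-.08],loss="soft_l1"); print(pt,s.x.round(4),np.degrees(s.x[2:5]),s.cost,np.abs(s.fun).max())
    print(s.fun.round(1))
# direct triangulation of cap vs pointer
def tri(d): return least_squares(lambda X:np.r_[tuple((proj(n,X[None])-d[n])[0] for n in d)],[.41,-.11,.21]).x
cap=tri({"side":(294.4,166.9),"scene":(256.5,148.5)}); po=tri(PT); print(cap,po)
for c in (s.x[:3],[.5587,-.0678,3.45]):
    H,R=frame(*c); print([(R.T@(x-H)).round(4).tolist() for x in (cap,po)], [np.degrees(np.arctan2(*(R.T@(x-H))[1::-1])).round(2) for x in (cap,po)])
E
python3 joint.py
```

```text
0 [ 0.5578 -0.0705  3.4155  1.1574  0.0734  0.1195  0.15   -0.08  ] [195.69216443  66.31261507   4.20774996] 7.0639306766675976 1.582084119786174
[-0.7  0.6  0.1  0.1  0.6  0.3 -0.5  0.6 -0.6  0.7  0.9 -0.2  0.8  0.1
  1.1 -0.4 -0.1  0.2 -0.4  1.6 -0.5  0.7  0.1 -0.  -0.5  0.8 -0.6  0.5
  1.  -0.8 -0.6  1.4  1.2 -0.6  0.6  0.1 -0.1  0.3 -0.  -0.  -0.  -0. ]
1 [ 0.5578 -0.0707  3.3985  1.1727  0.0892  0.1195  0.1503 -0.0851] [194.72146289  67.19141947   5.111068  ] 7.404577664996762 1.881644290189854
[-0.6  0.7  0.1  0.   0.7  0.4 -0.5  0.6 -0.6  0.8  0.9 -0.1  0.7  0.
  1.1 -0.3 -0.3  0.1 -0.3  1.9 -0.4  0.7  0.1 -0.1 -0.5  0.7 -0.5  0.6
  1.  -0.7 -0.4  1.7  1.1 -0.5  0.5 -0.  -0.3  0.2  0.2 -0.3 -0.1  0.4]
[ 0.4250664  -0.11101332  0.20819169] [ 0.39084854 -0.11382282  0.21210491]
[[0.1192, 0.0052, -0.0709], [0.1504, -0.0008, -0.0844]] [np.float64(2.5), np.float64(-0.29)]
[[0.1207, 0.0006, -0.0718], [0.1517, -0.0071, -0.0851]] [np.float64(0.29), np.float64(-2.68)]
```

```bash
cat > nudge.py <<'E'
import sys,json; from brake import *
deg,q0,th0=float(sys.argv[1]),float(sys.argv[2]),np.radians(float(sys.argv[3])); base=np.array(json.loads(sys.argv[4])); n=int(sys.argv[5])
p=json.load(open("fit.json"))[:4]
def go(s):
    qs=q0+np.radians(s)*np.minimum(np.arange(1,9),n); T,TH,W=sim(p,np.r_[0,np.arange(1,9)/12],np.r_[q0,qs],th0,0.,0,8/12); return np.degrees(TH[-1]-th0),qs
for s in np.sign(deg)*np.arange(8,30,1.): print(s,go(s)[0].round(2),end="; ")
s=brentq(lambda s:go(s)[0]-deg,np.sign(deg)*6,np.sign(deg)*32); print("\nstep",s,go(s)[0]); plan.calls(list(go(s)[1][:5]),base)
E
python3 nudge.py -4.3 72.58786 2.6 "[593,-40,166]" 2; python3 nudge.py -4.3 72.58786 2.6 "[593,-40,166]" 3 | tail -3
```

```text
-8.0 -0.21; -9.0 -0.56; -10.0 -0.95; -11.0 -1.38; -12.0 -1.86; -13.0 -2.38; -14.0 -2.94; -15.0 -3.53; -16.0 -4.15; -17.0 -4.81; -18.0 -5.5; -19.0 -6.22; -20.0 -6.98; -21.0 -7.75; -22.0 -8.56; -23.0 -9.39; -24.0 -10.25; -25.0 -11.13; -26.0 -12.04; -27.0 -12.96; -28.0 -13.92; -29.0 -14.89; 
step -16.22626170160281 -4.299999999999968
[[0, 0, 0, 6, -12.5, -1.5, 1], [0, 0, 0, 9.5, -26, -1, 1], [0, 0, 0, 9.5, -26, -1, 1], [0, 0, 0, 9.5, -26, -1, 1], [0, 0, 0, 9.5, -26, -1, 1]]
base [602.5, -66.0, 165.0] q end 72.02145661603355
step -12.445835510959025 -4.3000000000001055
[[0, 0, 0, 5, -9.5, -1.5, 1], [0, 0, 0, 8.5, -19.5, -1.5, 1], [0, 0, 0, 9.5, -30.5, 0, 1], [0, 0, 0, 9.5, -30.5, 0, 1], [0, 0, 0, 9.5, -30.5, 0, 1]]
base [602.5, -70.5, 166.0] q end 71.9361975765164
```

Emit:
servo_tool:
  commands:
    - [0,0,0,6,-12.5,-1.5,1]
    - [0,0,0,9.5,-26,-1,1]
    - [0,0,0,9.5,-26,-1,1]
    - [0,0,0,9.5,-26,-1,1]
    - [0,0,0,9.5,-26,-1,1]

```text
clock: 20.35
tcp_pos: [0.6027, -0.0654, 0.166]
orientation: [-3.11, -0.437, -0.001]
contact_force: [2.2, 0.6, 8.2]
grip_width: 0.0292
gripper_force: 35.0
```

```bash
python3 snap.py; python3 last.py
python3 - <<'E'
from h import *
for n in ("side","scene"):
    p,d=r.grab_frame(n)
    for c in("red","blue"): print(n,c,[(int(s[4]),e.round(1).tolist()) for s,e in blobs(p,c,12) if 190<e[0]<320 and 130<e[1]<230])
E
```

```text
15 20.35 20.4
[(np.float64(178.3), 863, np.float64(0.1208), 'r'), (np.float64(238.8), 757, np.float64(0.1244), 'r'), (np.float64(117.5), 800, np.float64(0.1211), 'r')]
20.35 m 58.21670342339585 blue None crank 167.22983957835322
side red [(50, [279.4, 150.2]), (25, [242.9, 161.2]), (34, [307.1, 167.9]), (47, [220.7, 193.6]), (127, [271.5, 201.0]), (91, [233.8, 213.0])]
side blue [(95, [294.3, 169.0])]
scene red [(21, [265.2, 144.4]), (32, [202.2, 178.0]), (59, [270.2, 179.3]), (44, [213.5, 207.9]), (71, [247.6, 209.1])]
scene blue [(36, [258.7, 149.7])]
```

```bash
sed -e 's/^S1=.*/S1={"scene":[(258.7,149.7),(270.2,179.3),(213.5,207.9),(247.6,209.1)],"side":[(294.3,169.0),(279.4,150.2),(220.7,193.6),(271.5,201.0),(233.8,213.0)]}/' -e 's/^cap=tri.*/cap=tri({"side":(294.3,169.0),"scene":(258.7,149.7)}); po=tri(PT); print(cap,po)/' joint.py > joint2.py; python3 joint2.py | grep -v '^ \|^\[-'
```

```text
0 [ 5.5790e-01 -7.0600e-02  3.4149e+00  1.1579e+00 -1.6000e-03  1.1940e-01
1 [ 0.5579 -0.0708  3.398   1.1732  0.0139  0.1195  0.1503 -0.0851] [194.69326943  67.21686076   0.79518313] 7.605547792541412 1.881376529106916
[ 0.4222843  -0.10184821  0.20869306] [ 0.39084854 -0.11382282  0.21210491]
[[0.1198, -0.0044, -0.0707], [0.1504, -0.0008, -0.0844]] [np.float64(-2.1), np.float64(-0.3)]
[[0.1209, -0.009, -0.0713], [0.1517, -0.0071, -0.0851]] [np.float64(-4.24), np.float64(-2.68)]
```

Emit:
servo_tool:
  commands:
    - [0,0,0,0,0,0,0.5]
    - [0,0,0,0,0,0,0]
    - [0,0,0,0,0,0,0]
    - [0,0,0,0,0,0,0]
    - [0,0,0,0,0,0,0]

```text
clock: 20.92
tcp_pos: [0.6017, -0.0659, 0.1647]
orientation: [-3.111, -0.437, 0.003]
contact_force: [-0.3, 0.4, 0.7]
grip_width: 0.0853
gripper_force: 0.0
```

Emit:
servo_tool:
  commands:
    - [0,0,0,0,0,0,0]
    - [0,0,0,0,0,10,0]
    - [0,0,0,0,0,35,0]
    - [0,0,0,0,0,65,0]
    - [0,0,0,0,0,95,0]

```text
clock: 21.33
tcp_pos: [0.602, -0.0662, 0.2617]
orientation: [3.111, 0.436, -0.002]
contact_force: [-0.1, 0.0, -0.3]
grip_width: 0.0853
gripper_force: 0.0
```

Emit:
servo_tool:
  commands:
    - [0,0,0,20,0,20,0]
    - [0,0,0,40,0,40,0]
    - [0,0,0,60,0,50,0]
    - [0,0,0,60,0,50,0]
    - [0,0,0,60,0,50,0]

```text
clock: 21.75
tcp_pos: [0.6631, -0.066, 0.311]
orientation: [3.11, 0.437, 0.001]
contact_force: [0.4, -0.4, -1.2]
grip_width: 0.0851
gripper_force: 0.0
```

```bash
python3 snap.py; python3 last.py
python3 - <<'E'
from h import *
o=r.get_obs(); print(o["tcp_pos"],o["contact_force"],o["grip_width"]); a=[]
for n,(y,x) in (("side",(120,190)),("scene",(120,180))):
    p,d=r.grab_frame(n); a.append(cv2.resize(p[y:y+130,x:x+130],(260,260),interpolation=cv2.INTER_CUBIC))
    for c in("red","blue"): print(n,c,[(int(s[4]),e.round(1).tolist()) for s,e in blobs(p,c,12) if 190<e[0]<320 and 130<e[1]<230])
p=cv2.imread(sorted(__import__("glob").glob("log/*.png"))[-1]); a.append(cv2.resize(p,(280,260)))
cv2.imwrite("pics/end.png",np.hstack(a))
E
```

```text
16 21.75 21.8
[(np.float64(178.4), 296, np.float64(0.1201), 'r'), (np.float64(238.1), 233, np.float64(0.1243), 'r'), (np.float64(117.4), 276, np.float64(0.119), 'r'), (np.float64(61.2), 118, np.float64(0.1201), 'r')]
21.75 m 57.980794737544 blue None crank 130.74504544213906
[ 0.66204549 -0.06618215  0.31021481] [ 0.47369471 -0.13388147 -1.24469281] 0.08530139568473434
side red [(50, [279.4, 150.2]), (28, [242.8, 161.6]), (34, [307.1, 167.9]), (48, [220.7, 193.5]), (127, [271.5, 201.0]), (91, [233.8, 213.0])]
side blue [(97, [294.3, 169.1])]
scene red [(21, [265.2, 144.4]), (28, [225.1, 148.8]), (32, [202.2, 178.0]), (58, [270.1, 179.2]), (45, [213.4, 207.8]), (71, [247.6, 209.1])]
scene blue [(34, [258.6, 149.8])]
```

View pics/end.png

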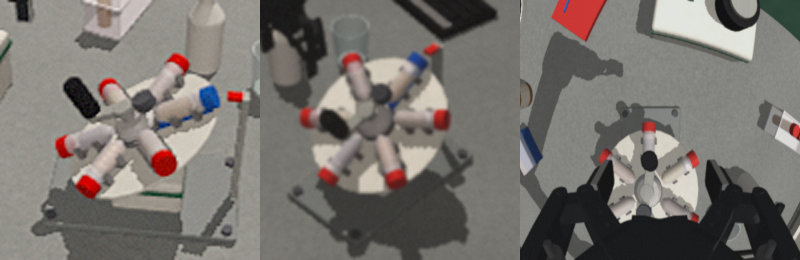

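The views show the hand clear of the crank, the disc at rest and the blue cap (side view 294,169) lined up with the red pointer (307,168). The bystanders have not moved.

```bash
python3 -c "
from bench import r
print(r.hand_in())"
```

```text
the job is handed in; nothing more can be done
None
```

The job is handed in at 21.9 s: the disc ran at a modelled 30–30.5 rpm for about 7.5 s (my friction model, which matched the camera angles within about 0.3°), then stopped with the blue cap within about 2° of the red pointer. The crank is released and nothing else was touched.

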